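# Lock the key-steel blanks in the fixture

### The job

Put every steel bar blank into a groove of the holding fixture, one to a groove, and push each fully home against the end stop; only then lay the flat keeper strap across them in its two pockets. With the flat screwdriver, never by touching the clamps with the gripper, turn both slotted clamp screws clockwise to their stops so that the tongues lie over the keeper, and put the screwdriver back upright in its socket. There are two or three blanks; leave the other things on the bench alone.

Things in the scene. Friction and masses are not known exactly. Their poses are not given: they have to be found in the camera images.
- fixture: Holding fixture (dark plate, light lands) fixed to the bench, 117 x 250 mm. Origin on the bench under the middle of the grooves; x runs along the three grooves towards the dark end stop, y across them (left), z up. Groove floors are 10 mm above the bench; the grooves are 29 mm wide, 5 mm deep and 50 mm apart (y = +50, 0, -50), open at the end towards -x (plate edge x = -55). The stop's face is at x = +50, its top at z = 26..
- groove_1 (a point): Groove at y = +50 of the fixture: where the origin of a bar lies when the bar is home against the stop (on the groove floor). The flat lands beside the groove are 15 mm above the bench. Axes as the fixture's.
- groove_2 (a point): The same for the middle groove, y = 0.
- groove_3 (a point): The same for the groove at y = -50.
- keeper_seat (a point): Where the keeper's origin lies when it is seated: fixture x = +25, y = 0, 30.5 mm above the bench, 0.5 mm above the tops of the bars. The keeper's ends rest on two pedestals (y from 66 to 86 either side), each with a pocket 36 mm wide in x between lips 7 mm high (lip tops at z = 37.5).
- bar_1: Plain bright steel bar blank, 100 x 24 x 20 mm, 0.3 kg, all alike, either way round; one of three, may be absent. Origin at the centre of its underside, x along its length. Lies on the bench at the start with its length roughly across the robot's view; once home it can be gripped at the half away from the stop (x from -50 to 0).
- bar_2: Plain bright steel bar blank, 100 x 24 x 20 mm, 0.3 kg, all alike, either way round; one of three, may be absent. Origin at the centre of its underside, x along its length. Lies on the bench at the start with its length roughly across the robot's view; once home it can be gripped at the half away from the stop (x from -50 to 0).
- bar_3: Plain bright steel bar blank, 100 x 24 x 20 mm, 0.3 kg, all alike, either way round; one of three, may be absent. Origin at the centre of its underside, x along its length. Lies on the bench at the start with its length roughly across the robot's view; once home it can be gripped at the half away from the stop (x from -50 to 0).
- keeper: Flat dark steel strap, 30 x 168 x 10 mm, 0.3 kg. Origin at the centre of its underside, y along its length; either way round. It and the bars lie left of the big vice (world x over 0.45, y under -0.17, over 0.2 m high), which also stands between them and the arm's starting place.
- driver: Stubby flat screwdriver, 127 mm tall, 0.15 kg, standing blade down in its socket. Origin at the middle of the blade's end, z up along the shank to the handle, x along the blade's 18 mm width (the blade is 3 mm thick, in y, and 16 mm long). Round flange of 42 mm diameter from 60 to 66 mm above the blade's end; above it a square handle 26 x 26 mm, its flats facing x and y, from 65 to 127 mm.
- holder: Wooden tool socket fixed to the bench, 50 x 50 mm foot, 70 mm high, with a 28 x 28 mm square opening in its top. Origin under its centre. The driver hangs in it by the flange, blade end 10 mm above the bench, turned any way. Beside it on the left (world x over 0.66, y over 0.10) stands a drawer chest 190 mm high: carry the driver round its corner.
- clamp_left (a joint): Left turn clamp (fixture x = +25, y = +108), rad: 0 when its tongue points along the fixture's +x, growing as it turns clockwise seen from above, 1.571 at its stop, with the tongue over the keeper's end. Stiff (0.06 N m), stays where it is left; starts at 0.1 to 0.6.
- clamp_right (a joint): Right turn clamp (fixture x = +25, y = -108), rad: 0 when its tongue points along the fixture's -x, growing clockwise seen from above, 1.571 at its stop, with the tongue over the keeper's end. Same stiffness and start.
- tongue_left: Steel tongue of the left clamp, 16 mm wide, 6 mm thick, reaching 34 mm from the axis, turning with its screw. Origin on the axis 44 mm above the bench, x along the tongue.
- tongue_right: The same for the right clamp.
- screw_left (a point): Centre of the top of the left clamp's brass screw head (30 mm diameter, 9 mm high, top 59.5 mm above the bench). Its slot runs right across, along the tongue (this point's x): 5 mm wide, bevelled to 10 mm at the mouth, 9 mm deep.
- screw_right (a point): The same for the right clamp.
- feeler_gauge: Bystander: feeler gauge, 49 x 109 x 10 mm. Origin at the centre of its underside.
- spanner: Bystander (stuck to the bench): combination spanner, about 190 mm long, 8 mm thick. Origin at the centre of its underside.
- vee_block: Bystander: steel vee block, 57 x 56 x 34 mm. Origin at the centre of its underside.
Not all that is in view belongs to the job. Of the things that look like the driver, the smaller one is meant.

How it is judged (in metres and radians):
On the way, in this order (a step that is already met when the one before it is completed fails the run):
1. every blank lies home in a groove against the stop, the keeper not yet laid (x of bar_1 in the frame of groove_2 between -0.003 and 0.003 m and z of bar_1 in the frame of groove_2 between -0.003 and 0.003 m and angle between the x axis of each of bar_1, bar_2, bar_3 and the x axis of fixture, either way round below 0.08 rad and angle between each of bar_1, bar_2, bar_3's own z axis and vertical below 0.08 rad and (y of bar_1 in the frame of groove_1 between -0.0045 and 0.0045 m or y of bar_1 in the frame of groove_2 between -0.0045 and 0.0045 m or y of bar_1 in the frame of groove_3 between -0.0045 and 0.0045 m) and x of bar_2 in the frame of groove_2 between -0.003 and 0.003 m and z of bar_2 in the frame of groove_2 between -0.003 and 0.003 m and (y of bar_2 in the frame of groove_1 between -0.0045 and 0.0045 m or y of bar_2 in the frame of groove_2 between -0.0045 and 0.0045 m or y of bar_2 in the frame of groove_3 between -0.0045 and 0.0045 m) and x of bar_3 in the frame of groove_2 between -0.003 and 0.003 m and z of bar_3 in the frame of groove_2 between -0.003 and 0.003 m and (y of bar_3 in the frame of groove_1 between -0.0045 and 0.0045 m or y of bar_3 in the frame of groove_2 between -0.0045 and 0.0045 m or y of bar_3 in the frame of groove_3 between -0.0045 and 0.0045 m)), for 0.2 s.
2. the keeper lies in its two pockets across the blanks (horizontal distance between keeper and keeper_seat below 0.008 m and z of keeper in the frame of keeper_seat between -0.003 and 0.003 m and angle between the y axis of keeper and the y axis of fixture, either way round below 0.12 rad), for 0.2 s.
3. one clamp screw is turned home with the blade in its slot (((value of joint clamp_left above 1.4 rad and z of driver in the frame of screw_left below -0.004 m and horizontal distance between driver and screw_left below 0.008 m) or (value of joint clamp_right above 1.4 rad and z of driver in the frame of screw_right below -0.004 m and horizontal distance between driver and screw_right below 0.008 m))), for 0.1 s.
4. the other is turned home too with the blade in its slot (value of joint each of clamp_left, clamp_right above 1.4 rad and ((value of joint clamp_left above 1.4 rad and z of driver in the frame of screw_left below -0.004 m and horizontal distance between driver and screw_left below 0.008 m) or (value of joint clamp_right above 1.4 rad and z of driver in the frame of screw_right below -0.004 m and horizontal distance between driver and screw_right below 0.008 m))), for 0.1 s.
At the end, for the whole second after the job is handed in: Every blank lies on a groove floor within 3 mm of home against the stop; the keeper lies flat in its pockets within 8 mm of its seat; both clamps read over 1.4 rad; the screwdriver stands upright (within 0.12 rad) in its socket, down on its flange; all at rest (all of step 1 and all of step 2 and value of joint each of clamp_left, clamp_right above 1.4 rad and horizontal distance between driver and holder below 0.015 m and z of driver in the frame of holder below 0.015 m and angle between driver's own z axis and vertical below 0.12 rad and linear speed of each of driver, keeper below 0.02 m/s); the robot touches nothing.
It fails at once if the gripper pushes a clamp directly (contact force between the fingers and tongue_left above 3 N or contact force between the fingers and tongue_right above 3 N).
It fails at once if a bystander is displaced by more than 5 cm (distance of any of feeler_gauge, vee_block from where it was at the start of the episode above 0.05 m).
Of bar_1, bar_2, bar_3 only 2 to 3 are there at a start; the rules pass over those that are not, and their reading is None.
At some moment in a run one of bar_1, bar_2, bar_3 may be knocked a few centimetres aside while the robot is not near it.
It also fails if it takes over 210 s, if anything falls off the work surface, if the arm or the gripper's body presses on something with over 40 N, if the wrist force passes 120 N, or if a joint passes its speed limit or range.

### The arm

A 6-joint arm with a two-finger parallel gripper is mounted at the origin on a cart in front of the work surface, level with it; the furniture and walls round the work are solid. World frame = base frame: x ahead of the robot, y to its left, z up, the work surface at z = 0. Lengths are in m, angles in degrees, forces in N, time in s.
With the tool pointing down it reaches from about 0.275 to 0.75 m from the base axis. Payload 10.2 kg.
Tool frame: the origin (TCP) lies at the very end of the fingers, on their centre line; the grasp point (between the pads) lies 19 mm behind it; z points along the fingers, y is the line along which they close (so a half turn about z gives the same grasp; the last joint's range is limited). The gripper opens to 85 mm and grips with 20 to 120 N. Pads are 22 mm wide; open, the fingers measure 114 mm over their backs; the gripper's body (76 mm by 85 mm) begins 54 mm behind the grasp point. The pads swing forward as they close: fully open they stand 13 mm farther back than shut.
Start: joints at [59.851, 17.928, 85.812, -0, 76.261, -12.8], TCP at [0.157, 0.501, 0.199] pointing down, gripper open.
Joint ranges: [-168.41, 168.41], [-55.51, 124.54], [10.69, 146.95], [-70.63, 250.63], [1, 178], [-165.06, 165.06]. Speed limits (degrees/s): [136.94, 136.94, 172.46, 180, 180, 180].

### API

Orientations are given as [roll, pitch, yaw] about the fixed x, y, z axes, in that order (R = Rz(yaw) Ry(pitch) Rx(roll)).
In Python, from bench import sensors, snapshot, job gives the robot as it stands.
- The arm moves only by the tool move_arm, never from a script. Its argument "rows" is a list of rows, each a list of 3 entries, a list of its own where there are three numbers: the closure, from 0 (fully open) to 1 (shut), then the shift along the tool's x, y, z in mm, then the turn, a rotation vector about the tool's x, y, z in rad. A call has exactly 10 rows; each row is the pose to reach, as a shift and turn from the pose commanded when the call began, along the tool's axes at that moment; what a row does not reach only later rows make up. A row lasts 1/12 s, in which the tool goes at most 41.7 mm and 7.16 degrees, less where a joint would pass 70% of its speed; a pose out of reach is approached as far as the arm can. A call with a gripper value outside its range is refused whole. The fingers move at their own pace and stop on an object; the grip force is fixed at half the most. Time passes only in rows, so rows that repeat a pose let the fingers close, or fill a call up. It gives the time, the measured TCP pose, the force, the opening and the grip force at its end, in the units of the state.
- sensors.observe(): the state, without advancing time (a new reading comes with each control period).
- snapshot(name): name is "scene" or "top" or "wrist"; returns a dict with "img" (480x640x3 uint8, red, green, blue), "camera_matrix" (3x3 intrinsics, pixels), "R" (3x3) and "t" (3): a world point X has camera coordinates R X + t. Camera axes: x right, y down, z forward; pixel columns grow to the right and rows downward; lengths in m; the calibration is good to about 2 mm. A picture is of the moment at which its call begins. There is no depth.
- job.sign_off(): hands the job in; it is judged then, once.
The state is a dict: "clock": time; "joints": joint angles; "joint_vel": joint speeds; "tau": joint torques, N m; "ee_pos": TCP position; "orientation": TCP orientation; "wrist_force": force on the tool from outside, world axes, zero at the start; "torque": the same for the moment, N m; "opening": finger opening in m; "finger_force": force on a finger pad.
Only numpy, scipy, OpenCV 4.12 (cv2) and the standard library are available. Lean on these libraries where they do the work, as an engineer would, in place of code of your own. Each camera call takes 0.05 s, during which the arm holds its last target. There are 200 camera calls.

## Working session

There is one attempt and no reset: what is moved stays moved. The work goes in short steps, Python scripts to look and compute and a tool call to move; the robot and the scene stay as the last step left them, time stands still between calls to the robot, and variables do not carry over. Pictures are saved under pics/ and viewed, at most 14 in all, crops included, and the job is handed in when it is done.

Besides the shell and the picture viewer there is one more tool, called after ">>>" in YAML: its name, and indented under it one key for each argument. move_arm: Moves the arm, as the interface text tells. Its arguments: {"type":"object","properties":{"rows":{"type":"array","items":{"type":"array"}}},"required":["rows"]}

```bash
ls; mkdir -p pics; cat > h.py <<'E'
import numpy as np, cv2
from bench import sensors, snapshot, job
def snap(n,f=None):
    s=snapshot(n); s={k:(np.array(v) if k!='img' else v) for k,v in s.items()}
    if f: cv2.imwrite('pics/'+f,cv2.cvtColor(s['img'],cv2.COLOR_RGB2BGR))
    return s
def px2w(s,px,z):
    px=np.atleast_2d(np.array(px,float)); K,R,t=s['camera_matrix'],s['R'],s['t']
    c=-R.T@t; d=(R.T@np.linalg.inv(K)@np.c_[px,np.ones(len(px))].T).T
    return c+d*((z-c[2])/d[:,2])[:,None]
def w2px(s,X):
    X=np.atleast_2d(X); q=(s['camera_matrix']@(s['R']@X.T+s['t'][:,None])).T
    return q[:,:2]/q[:,2:]
E
python3 - <<'E'
from h import *
for n in ['top','scene']:
    s=snap(n,n+'0.png'); print(n,s['camera_matrix'].tolist(),(-s['R'].T@s['t']).round(3),s['R'].round(2).tolist())
print(sensors.observe())
E
```

```text
pics
top [[471.45554102462046, 0.0, 314.7928847629982], [0.0, 471.45554102462046, 239.9074482759649], [0.0, 0.0, 1.0]] [0.405 0.052 0.963] [[-0.02, -1.0, -0.02], [-0.99, 0.02, -0.16], [0.16, 0.02, -0.99]]
scene [[521.9213063114756, 0.0, 325.07217324657955], [0.0, 521.9213063114756, 237.8892483666918], [0.0, 0.0, 1.0]] [-0.089 -0.396  0.639] [[0.57, -0.82, -0.0], [-0.49, -0.34, -0.81], [0.66, 0.46, -0.59]]
{'clock': 0.1, 'joints': array([ 5.98501118e+01,  1.79554948e+01,  8.58479689e+01, -1.20129419e-03,
        7.62599348e+01, -1.27992791e+01]), 'joint_vel': array([ 0.0028459 , -0.07859562, -0.10104336, -0.04114196,  0.12279418,
       -0.04463317]), 'tau': array([ 2.12345258e-03, -4.12902474e+01, -2.60142964e+01, -1.85728773e-04,
        3.03299625e-03,  1.49863013e-05]), 'ee_pos': array([0.15644713, 0.5008846 , 0.19831005]), 'orientation': array([-1.79937918e+02, -1.29074400e-02,  1.62649670e+02]), 'wrist_force': array([-0.22634612,  0.20299417, -0.34969218]), 'torque': array([ 0.00196916, -0.00424972,  0.03830075]), 'finger_force': 0.0, 'opening': 0.08543013715937033}
```

View pics/top0.png

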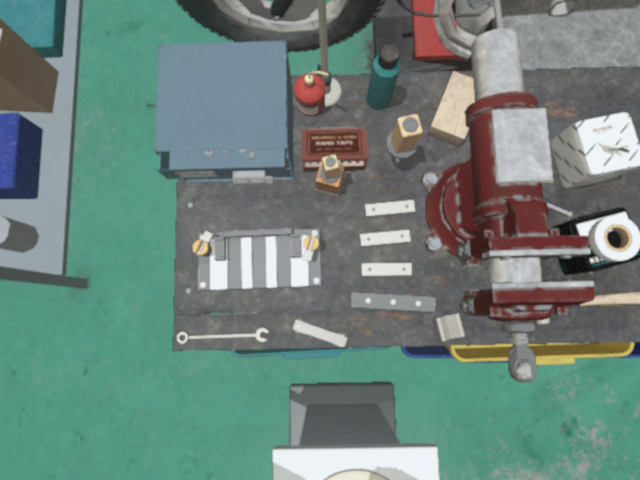

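View pics/scene0.png

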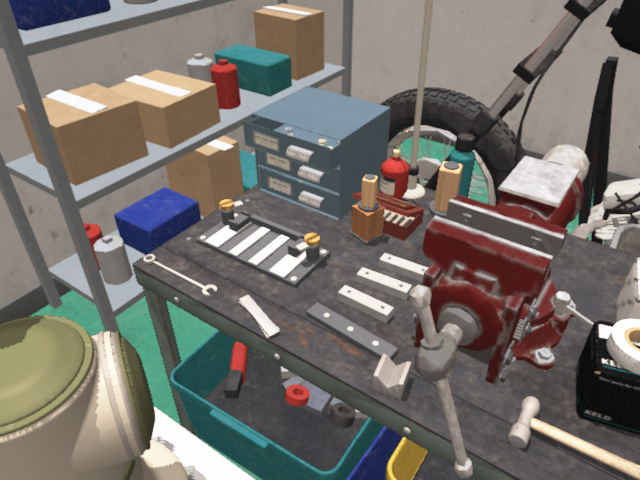

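The top view shows fixture (260,260), three bars (390,208), (385,238), (387,269), keeper (393,302), small driver in wooden socket (331,165). The scene view confirms these. Lookalikes for the driver: small one in the wooden socket (331,165) against a larger one at (406,132). Keeper lookalikes: spanner (222,337) and feeler gauge (320,333). The bars have no lookalikes.

```bash
python3 - <<'E'
from h import *
s=snap('top'); im=cv2.cvtColor(s['img'],cv2.COLOR_RGB2BGR); np.save('top.npy',s,allow_pickle=True)
a=cv2.resize(im[220:300,180:340],None,fx=5,fy=5,interpolation=cv2.INTER_CUBIC)
b=cv2.resize(im[100:200,280:440],None,fx=2,fy=2,interpolation=cv2.INTER_CUBIC)
c=cv2.resize(im[190:320,345:445],None,fx=1.54,fy=1.54,interpolation=cv2.INTER_CUBIC)
o=np.zeros((600,800,3),np.uint8); o[:400]=a; o[400:600,:320]=b; o[400:400+c.shape[0],330:330+c.shape[1]]=c[:200]
cv2.imwrite('pics/crop1.png',o)
g=cv2.cvtColor(im,cv2.COLOR_BGR2GRAY)
hsv=cv2.cvtColor(im,cv2.COLOR_BGR2HSV)
m=((hsv[...,2]>170)&(hsv[...,1]<60)).astype(np.uint8)
n,l,st,ce=cv2.connectedComponentsWithStats(m)
for i in range(1,n):
    x,y,w,h,A=st[i]
    if A>150 and 170<x<440 and 180<y<350:
        cn=cv2.findContours((l==i).astype(np.uint8),0,1)[0][0]
        r=cv2.minAreaRect(cn); bx=cv2.boxPoints(r); z=0.015 if x<330 else .02
        P=px2w(s,bx,z); print(ce[i].round(1),A,px2w(s,r[0],z)[0].round(4),'box',P[:,:2].round(3).tolist())
m=((hsv[...,0]>10)&(hsv[...,0]<28)&(hsv[...,1]>120)&(hsv[...,2]>120)).astype(np.uint8)
n,l,st,ce=cv2.connectedComponentsWithStats(m)
for i in range(1,n):
    if st[i][4]>40 and st[i][0]<440 and st[i][1]<350: print('brass',ce[i].round(1),st[i],px2w(s,ce[i],.0595)[0].round(4))
E
```

```text
[389.5 207.6] 580 [ 0.6164 -0.0859  0.02  ] box [[0.625, -0.035], [0.632, -0.135], [0.608, -0.136], [0.601, -0.037]]
[215.2 266.2] 768 [0.5168 0.2756 0.015 ] box [[0.568, 0.323], [0.585, 0.272], [0.466, 0.229], [0.45, 0.279]]
[301.7 263. ] 809 [0.5184 0.0961 0.015 ] box [[0.464, 0.13], [0.583, 0.107], [0.574, 0.062], [0.455, 0.086]]
[384.9 237.4] 601 [ 0.5551 -0.0736  0.02  ] box [[0.564, -0.023], [0.571, -0.123], [0.546, -0.124], [0.539, -0.024]]
[245.9 262.5] 614 [0.5111 0.2091 0.015 ] box [[0.564, 0.223], [0.564, 0.199], [0.46, 0.195], [0.459, 0.219]]
[270.6 261.7] 616 [0.512 0.158 0.015] box [[0.461, 0.17], [0.565, 0.17], [0.564, 0.145], [0.46, 0.146]]
[386.  268.8] 624 [ 0.491  -0.0739  0.02  ] box [[0.504, -0.025], [0.502, -0.123], [0.478, -0.122], [0.48, -0.025]]
[319.5 332.9] 576 [0.3681 0.0628 0.015 ] box [[0.376, 0.118], [0.397, 0.11], [0.361, 0.008], [0.339, 0.016]]
[235.5 335.2] 292 [0.3685 0.2443 0.015 ] box [[0.383, 0.322], [0.38, 0.167], [0.354, 0.167], [0.357, 0.322]]
```

View pics/crop1.png

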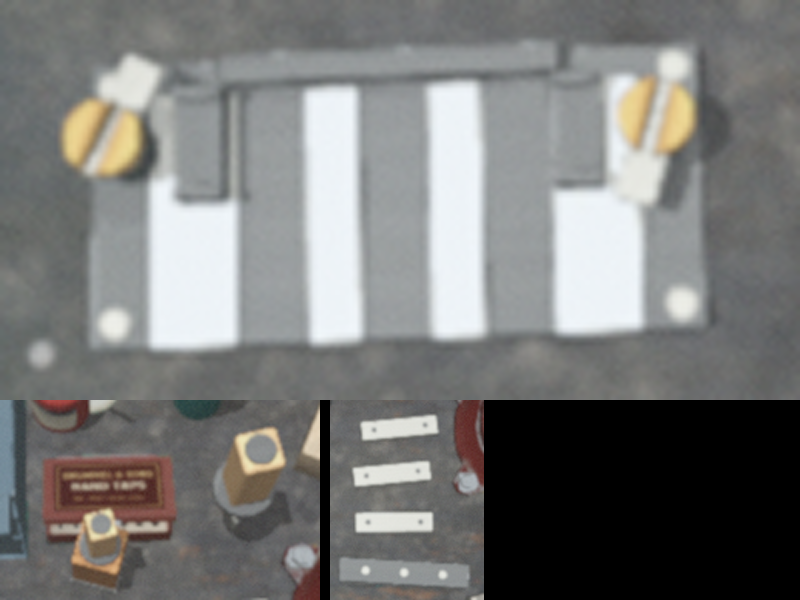

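The crop shows the fixture upright with its stop at the top, the left screw at full-image (200,247) and the right at (311,243). The small driver sits in the wooden socket at about (330,165) and the big one, free-standing at (406,132), is not ours. I'll go above the fixture for a close look.

>>> move_arm:
  rows:
    - [0,[-40,-19,-10],[0,0,-0.03]]
    - [0,[-80,-38,-20],[0,0,-0.06]]
    - [0,[-118,-56,-29],[0,0,-0.09]]
    - [0,[-156,-74,-38],[0,0,-0.12]]
    - [0,[-194,-92,-47],[0,0,-0.15]]
    - [0,[-232,-110,-56],[0,0,-0.18]]
    - [0,[-270,-128,-65],[0,0,-0.21]]
    - [0,[-308,-146,-74],[0,0,-0.24]]
    - [0,[-346,-164,-83],[0,0,-0.27]]
    - [0,[-380,-181,-92],[0,0,-0.3]]

```text
clock: 0.98
ee_pos: [0.4563, 0.2228, 0.2879]
orientation: [-180.0, -0.0, 179.9]
wrist_force: [0.3, 0.8, -0.0]
opening: 0.0856
finger_force: 0.0
```

```bash
cat >> h.py <<'E'
def go(x,y,z,yaw):
    "shift mm and turn rad in tool axes from the measured pose to a tool-down target"
    from scipy.spatial.transform import Rotation as Ro
    o=sensors.observe(); R=Ro.from_euler('xyz',o['orientation'],degrees=True)
    d=R.inv().apply(np.array([x,y,z])-o['ee_pos'])*1000
    T=Ro.from_euler('xyz',[180,0,yaw],degrees=True)
    print('pose',o['ee_pos'].round(4),o['orientation'].round(1),'t',round(o['clock'],1),'shift',d.round(1),'turn',(R.inv()*T).as_rotvec().round(3))
E
python3 - <<'E'
from h import *
s=snap('wrist','w1.png'); print((-s['R'].T@s['t']).round(3),s['R'].round(2).tolist()); go(.45,.18,.3,180)
E
```

```text
[0.388 0.222 0.463] [[0.0, 1.0, -0.0], [0.96, -0.0, 0.27], [0.27, -0.0, -0.96]]
pose [0.4611 0.2184 0.2889] [-179.9    0.2  179.7] t 1.0 shift [ 10.9 -38.5 -11.1] turn [-0.002  0.003 -0.004]
```

View pics/w1.png

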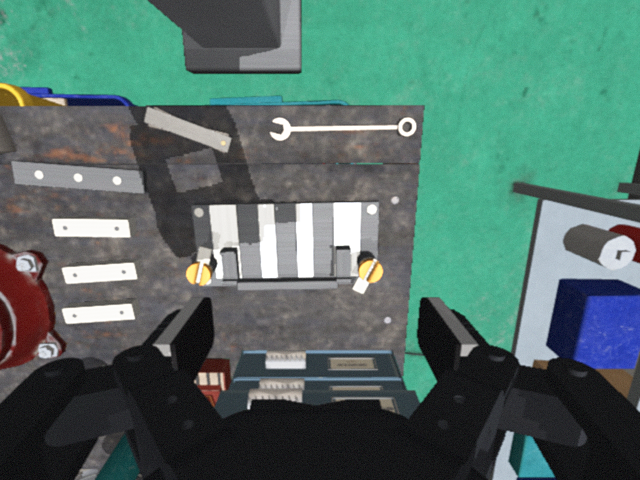

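The close wrist view shows the fixture at (285,240), screws at (200,273) and (370,270), and bars at (92,228), (100,272), (98,313). I'll move lower for precision.

>>> move_arm:
  rows:
    - [0,[-10,-10,25],[0,0,0]]
    - [0,[-20,-20,50],[0,0,0]]
    - [0,[-30,-30,75],[0,0,0]]
    - [0,[-40,-36,100],[0,0,0]]
    - [0,[-40,-36,125],[0,0,0]]
    - [0,[-40,-36,128],[0,0,0]]
    - [0,[-40,-36,128],[0,0,0]]
    - [0,[-40,-36,128],[0,0,0]]
    - [0,[-40,-36,128],[0,0,0]]
    - [0,[-40,-36,128],[0,0,0]]

```text
clock: 1.87
ee_pos: [0.4957, 0.1888, 0.1611]
orientation: [180.0, 0.1, 179.9]
wrist_force: [-0.5, -0.9, -1.2]
opening: 0.0853
finger_force: 0.0
```

```bash
python3 - <<'E'
from h import *
s=snap('wrist','w2.png'); go(.5,.184,.16,180)
im=cv2.cvtColor(s['img'],cv2.COLOR_RGB2BGR);hsv=cv2.cvtColor(im,cv2.COLOR_BGR2HSV)
m=((hsv[...,2]>185)&(hsv[...,1]<40)).astype(np.uint8)
n,l,st,ce=cv2.connectedComponentsWithStats(m)
for i in range(1,n):
    if st[i][4]>300:
        cn=cv2.findContours((l==i).astype(np.uint8),0,1)[0][0]; r=cv2.minAreaRect(cn)
        print('white',ce[i].round(),st[i][4],px2w(s,r[0],.015)[0].round(4),px2w(s,cv2.boxPoints(r),.015)[:,:2].round(4).tolist())
m=((hsv[...,0]>10)&(hsv[...,0]<28)&(hsv[...,1]>110)&(hsv[...,2]>100)).astype(np.uint8)
n,l,st,ce=cv2.connectedComponentsWithStats(m)
for i in range(1,n):
    if st[i][4]>100: print('brass',ce[i].round(1),st[i],px2w(s,ce[i],.0595)[0].round(4))
E
```

```text
pose [0.4956 0.1887 0.1609] [1.800e+02 1.000e-01 1.799e+02] t 1.9 shift [-4.4 -4.7  0.9] turn [ 0.     0.002 -0.002]
white [362.  74.] 1415 [0.3759 0.2437 0.015 ] [[0.3836, 0.1651], [0.358, 0.1677], [0.3683, 0.3211], [0.3944, 0.3223]]
white [486.  71.] 359 [0.3691 0.3334 0.015 ] [[0.3592, 0.3216], [0.3592, 0.3425], [0.3793, 0.3454], [0.3792, 0.3241]]
white [336. 234.] 2333 [0.512  0.2074 0.015 ] [[0.4628, 0.1962], [0.4629, 0.2174], [0.5655, 0.2197], [0.5655, 0.1966]]
white [397. 217.] 2605 [0.5098 0.2635 0.015 ] [[0.5616, 0.2443], [0.4601, 0.2456], [0.4622, 0.2812], [0.5641, 0.2831]]
white [284. 235.] 2249 [0.5132 0.1569 0.015 ] [[0.4643, 0.1459], [0.4635, 0.1672], [0.5664, 0.169], [0.5673, 0.1457]]
white [221. 221.] 2394 [0.5132 0.0993 0.015 ] [[0.4654, 0.082], [0.4628, 0.1165], [0.5651, 0.118], [0.5682, 0.0805]]
white [592. 272.] 5350 [0.5627 0.4756 0.015 ] [[0.6524, 0.44], [0.4705, 0.44], [0.4843, 0.5067], [0.6709, 0.5173]]
white [ 44. 218.] 2156 [ 0.4953 -0.0686  0.015 ] [[0.5066, -0.1147], [0.4827, -0.1082], [0.4843, -0.0235], [0.5082, -0.0282]]
white [ 50. 282.] 2191 [ 0.5599 -0.0776  0.015 ] [[0.5514, -0.1265], [0.5443, -0.0253], [0.5686, -0.028], [0.576, -0.1312]]
white [ 50. 337.] 1918 [ 0.6223 -0.0913  0.015 ] [[0.614, -0.1419], [0.6063, -0.0372], [0.6307, -0.04], [0.6387, -0.1467]]
brass [425. 275.] [416 263  23  29 339] [0.5363 0.282  0.0595]
brass [440.5 282.4] [427 265  25  32 472] [0.5432 0.2959 0.0595]
brass [176.8 282.3] [168 268  20  30 388] [0.5425 0.0685 0.0595]
brass [194.6 285.6] [187 268  17  33 292] [0.5456 0.0834 0.0595]
brass [109.9 463.4] [  74  437   69   43 1703] [ 0.7417 -0.0227  0.0595]
```

View pics/w2.png

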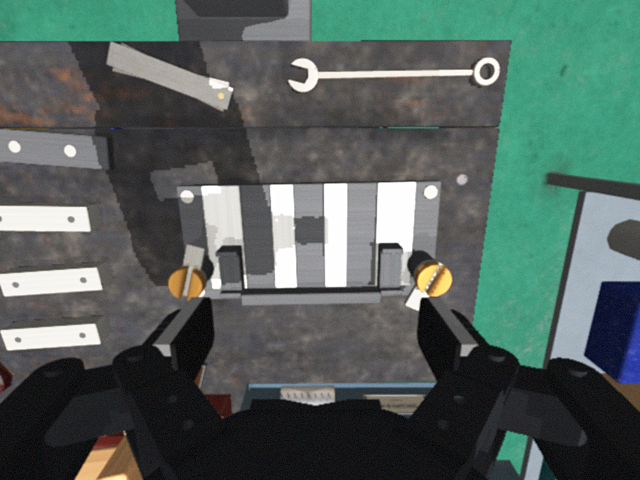

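Fixture estimate: origin about (0.516, 0.182), yaw about +1°. I'll hover over the left part of the nearest bar.

>>> move_arm:
  rows:
    - [0.35,[0,-25,4],[0,0,0.12]]
    - [0.35,[1,-50,8],[0,0,0.24]]
    - [0.35,[1,-75,12],[0,0,0.36]]
    - [0.35,[2,-100,16],[0,0,0.48]]
    - [0.35,[2,-125,20],[0,0,0.6]]
    - [0.35,[3,-150,24],[0,0,0.72]]
    - [0.35,[3,-175,28],[0,0,0.84]]
    - [0.35,[4,-200,32],[0,0,0.96]]
    - [0.35,[4,-225,36],[0,0,1.08]]
    - [0.35,[5,-245,40],[0,0,1.2]]

```text
clock: 2.75
ee_pos: [0.4898, -0.0582, 0.1202]
orientation: [179.9, 0.1, 110.7]
wrist_force: [0.4, -0.2, -0.2]
opening: 0.0555
finger_force: 0.0
```

>>> move_arm:
  rows:
    - [0.35,[0,0,0],[0,0,0.1]]
    - [0.35,[0,0,0],[0,0,0.2]]
    - [0.35,[0,0,0],[0,0,0.3]]
    - [0.35,[0,0,0],[0,0,0.371]]
    - [0.35,[0,0,0],[0,0,0.371]]
    - [0.35,[0,0,0],[0,0,0.371]]
    - [0.35,[0,0,0],[0,0,0.371]]
    - [0.35,[0,0,0],[0,0,0.371]]
    - [0.35,[0,0,0],[0,0,0.371]]
    - [0.35,[0,0,0],[0,0,0.371]]

```text
clock: 3.58
ee_pos: [0.4895, -0.0565, 0.1197]
orientation: [180.0, 0.0, 89.9]
wrist_force: [-0.3, -0.7, -0.4]
opening: 0.0553
finger_force: 0.0
```

```bash
cat >> h.py <<'E'
def whites(s,z,amin=300,v=170):
    hsv=cv2.cvtColor(s['img'],cv2.COLOR_RGB2HSV)
    m=((hsv[...,2]>v)&(hsv[...,1]<45)).astype(np.uint8)
    n,l,st,ce=cv2.connectedComponentsWithStats(m)
    for i in range(1,n):
        if st[i][4]>amin:
            cn=cv2.findContours((l==i).astype(np.uint8),0,1)[0][0]; r=cv2.minAreaRect(cn)
            print('white',ce[i].round(),st[i].tolist(),px2w(s,r[0],z)[0].round(4),px2w(s,cv2.boxPoints(r),z)[:,:2].round(3).tolist())
E
python3 - <<'E'
from h import *
s=snap('wrist','w3.png'); go(.491,-.056,.006,90); print(sensors.observe()['opening'])
whites(s,.02)
E
```

```text
pose [ 0.4895 -0.0565  0.1197] [180.    0.   89.9] t 3.6 shift [  0.5   1.5 113.7] turn [ 0.     0.    -0.002]
0.05554534923762056
white [159.  72.] [132, 0, 56, 149, 4066] [0.377  0.0617 0.02  ] [[0.348, 0.012], [0.382, 0.11], [0.403, 0.106], [0.371, 0.008]]
white [330.  23.] [278, 0, 147, 49, 4346] [0.5162 0.0934 0.02  ] [[0.464, 0.081], [0.466, 0.109], [0.567, 0.106], [0.569, 0.077]]
white [397. 240.] [381, 191, 30, 109, 2758] [ 0.5573 -0.0691  0.02  ] [[0.543, -0.024], [0.566, -0.024], [0.573, -0.118], [0.548, -0.118]]
white [320. 244.] [306, 192, 30, 113, 2975] [ 0.495  -0.0715  0.02  ] [[0.483, -0.025], [0.507, -0.025], [0.508, -0.123], [0.482, -0.123]]
white [468. 262.] [453, 207, 33, 112, 3080] [ 0.6197 -0.0846  0.02  ] [[0.611, -0.136], [0.604, -0.036], [0.628, -0.037], [0.637, -0.138]]
white [373. 355.] [362, 343, 25, 23, 377] [ 0.544  -0.1728  0.02  ] [[0.533, -0.161], [0.554, -0.161], [0.556, -0.184], [0.533, -0.184]]
```

View pics/w3.png

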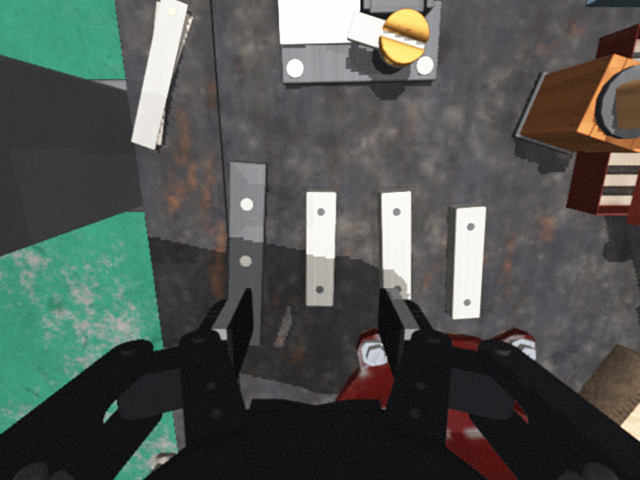

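Bars at (320,245), (397,245), (468,262) in the wrist view. The fingers straddle the nearest. Descend, grip and lift.

>>> move_arm:
  rows:
    - [0.35,[0,2,15],[0,0,0]]
    - [0.35,[0,4,40],[0,0,0]]
    - [0.35,[0,4,65],[0,0,0]]
    - [0.35,[0,4,85],[0,0,0]]
    - [0.35,[0,4,100],[0,0,0]]
    - [0.35,[0,4,110],[0,0,0]]
    - [0.35,[0,4,114],[0,0,0]]
    - [0.35,[0,4,114],[0,0,0]]
    - [0.6,[0,4,114],[0,0,0]]
    - [0.8,[0,4,114],[0,0,0]]

```text
clock: 4.47
ee_pos: [0.4941, -0.0567, 0.0065]
orientation: [179.9, 0.0, 89.8]
wrist_force: [-0.1, 1.3, -0.6]
opening: 0.032
finger_force: 0.0
```

>>> move_arm:
  rows:
    - [1,[0,0,0],[0,0,0]]
    - [1,[0,0,0],[0,0,0]]
    - [1,[0,0,0],[0,0,0]]
    - [1,[0,0,0],[0,0,0]]
    - [1,[0,0,-8],[0,0,0]]
    - [1,[0,0,-20],[0,0,0]]
    - [1,[0,0,-40],[0,0,0]]
    - [1,[0,0,-60],[0,0,0]]
    - [1,[0,0,-75],[0,0,0]]
    - [1,[0,0,-80],[0,0,0]]

```text
clock: 5.3
ee_pos: [0.4946, -0.0569, 0.0883]
orientation: [179.8, 0.1, 89.8]
wrist_force: [0.6, -0.1, -0.7]
opening: 0.0002
finger_force: 0.0
```

```bash
python3 - <<'E'
from h import *
go(.516-.018-.010,.2317,.086,181); print(sensors.observe()['opening'])
s=snap('wrist','w4.png'); whites(s,.09)
E
```

```text
pose [ 0.4946 -0.0569  0.0883] [1.798e+02 1.000e-01 8.980e+01] t 5.3 shift [288.6  -7.4   1.9] turn [ 0.002  0.004 -1.591]
0.00019570867971068954
white [128.  72.] [101, 0, 57, 150, 4544] [0.4109 0.0433 0.09  ] [[0.392, 0.012], [0.414, 0.074], [0.428, 0.072], [0.408, 0.009]]
white [329.  14.] [265, 0, 168, 32, 3556] [0.5108 0.0661 0.09  ] [[0.474, 0.061], [0.474, 0.072], [0.547, 0.071], [0.548, 0.06]]
white [431.  54.] [422, 43, 19, 22, 336] [0.5484 0.0507 0.09  ] [[0.544, 0.055], [0.552, 0.055], [0.553, 0.046], [0.545, 0.046]]
white [284.  57.] [274, 46, 20, 22, 350] [0.4818 0.0497 0.09  ] [[0.478, 0.054], [0.486, 0.054], [0.486, 0.045], [0.477, 0.045]]
white [314. 239.] [298, 197, 33, 87, 2672] [ 0.4952 -0.0365  0.09  ] [[0.487, -0.014], [0.503, -0.014], [0.504, -0.061], [0.486, -0.061]]
white [399. 256.] [382, 196, 34, 127, 3709] [ 0.5399 -0.0472  0.09  ] [[0.53, -0.014], [0.546, -0.014], [0.552, -0.084], [0.533, -0.084]]
white [479. 274.] [461, 213, 38, 124, 3759] [ 0.5839 -0.0562  0.09  ] [[0.578, -0.093], [0.573, -0.022], [0.589, -0.023], [0.597, -0.094]]
white [539. 379.] [523, 369, 29, 19, 378] [ 0.6265 -0.1217  0.09  ] [[0.617, -0.115], [0.634, -0.116], [0.636, -0.128], [0.619, -0.128]]
```

View pics/w4.png

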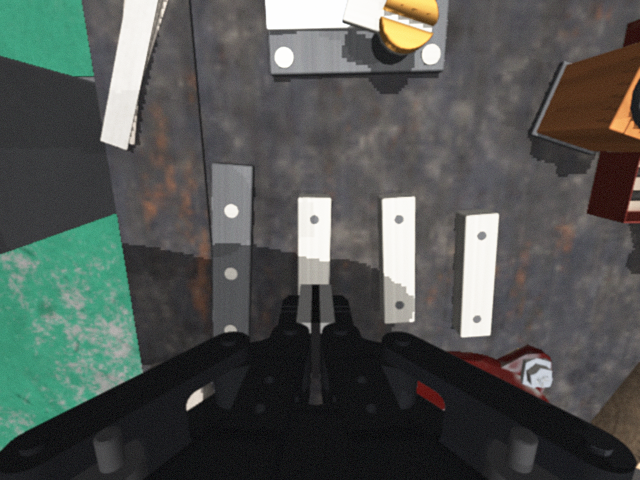

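The picture shows the first bar unmoved at (314,240) with the fingers shut behind it, so the grip slipped off or was too shallow. Retry lower, checking the force before lifting.

>>> move_arm:
  rows:
    - [0.35,[0,0,0],[0,0,0]]
    - [0.35,[0,0,0],[0,0,0]]
    - [0.35,[0,0,0],[0,0,0]]
    - [0.35,[0,0,20],[0,0,0]]
    - [0.35,[0,0,45],[0,0,0]]
    - [0.35,[0,0,65],[0,0,0]]
    - [0.35,[0,0,78],[0,0,0]]
    - [0.35,[0,0,84.5],[0,0,0]]
    - [0.35,[0,0,84.5],[0,0,0]]
    - [0.35,[0,0,84.5],[0,0,0]]

```text
clock: 6.18
ee_pos: [0.4935, -0.0566, 0.0012]
orientation: [-180.0, -0.0, 89.8]
wrist_force: [0.3, 0.5, 0.4]
opening: 0.0557
finger_force: 0.0
```

>>> move_arm:
  rows:
    - [1,[0,0,0],[0,0,0]]
    - [1,[0,0,0],[0,0,0]]
    - [1,[0,0,0],[0,0,0]]
    - [1,[0,0,0],[0,0,0]]
    - [1,[0,0,0],[0,0,0]]
    - [1,[0,0,0],[0,0,0]]
    - [1,[0,0,0],[0,0,0]]
    - [1,[0,0,0],[0,0,0]]
    - [1,[0,0,0],[0,0,0]]
    - [1,[0,0,0],[0,0,0]]

```text
clock: 7.02
ee_pos: [0.4935, -0.0565, 0.0011]
orientation: [-180.0, -0.0, 89.8]
wrist_force: [0.2, 0.7, -0.3]
opening: 0.0001
finger_force: 0.0
```

```bash
python3 - <<'E'
from h import *
s=snap('wrist'); t=snap('top'); sc=snap('scene')
P=[[.4935,-.0565,.001]]; print(w2px(s,P),w2px(t,P),w2px(sc,P))
bg=lambda x:cv2.cvtColor(x['img'],cv2.COLOR_RGB2BGR)
o=np.zeros((600,800,3),np.uint8)
o[:300,:400]=cv2.resize(bg(s),(400,300)); o[:300,400:]=cv2.resize(bg(t)[170:320,300:500],(400,300)); o[300:,:400]=cv2.resize(bg(sc)[200:400,260:527],(400,300))
cv2.imwrite('pics/m1.png',o); np.save('m1.npy',sc['img'])
E
```

```text
[[313.01364216 275.18802448]] [[376.69059989 268.83321408]] [[356.00546243 303.23829667]]
```

View pics/m1.png

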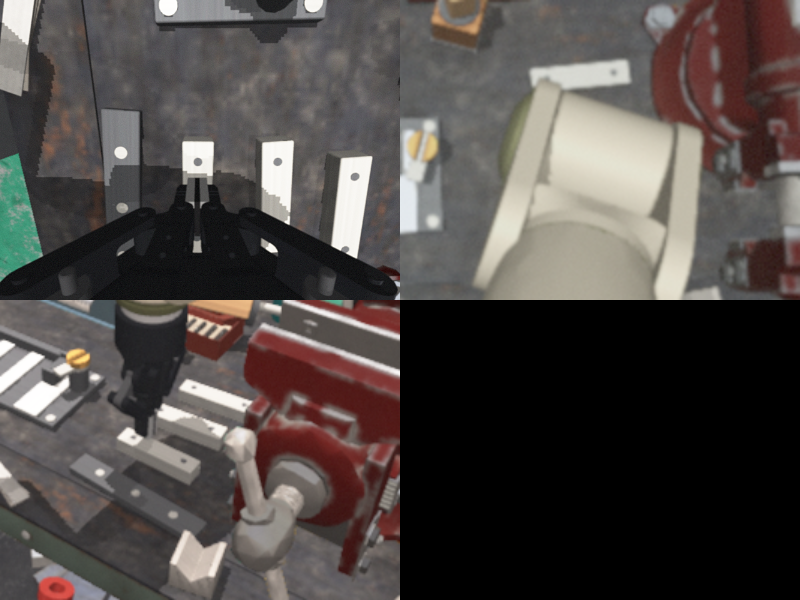

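The montage shows the shut fingers apparently at the bar's top edge in the scene view, with no force. I'll zoom in there.

```bash
python3 - <<'E'
from h import *
im=np.load('m1.npy'); c=cv2.cvtColor(im,cv2.COLOR_RGB2BGR)[230:340,310:450]
sc=snapshot('scene'); sc={k:np.array(v) for k,v in sc.items()}
c=cv2.resize(c,None,fx=5.4,fy=5.4,interpolation=cv2.INTER_CUBIC)
for P,col in (([.4935,-.0565,.001],(0,0,255)),([.4935,-.0565,.021],(0,255,0)),([.483,-.025,.02],(255,0,0)),([.507,-.025,.02],(255,0,0)),([.483,-.123,.02],(255,0,0)),([.507,-.123,.02],(255,0,0))):
    p=(w2px(sc,P)[0]-[310,230])*5.4; cv2.circle(c,tuple(int(v) for v in p),3,col,-1)
cv2.imwrite('pics/m2.png',c); print(sensors.observe()['tau'].round(1),c.shape)
E
```

```text
[  0.  -42.7 -18.5  -0.    0.    0. ] (594, 756, 3)
```

View pics/m2.png

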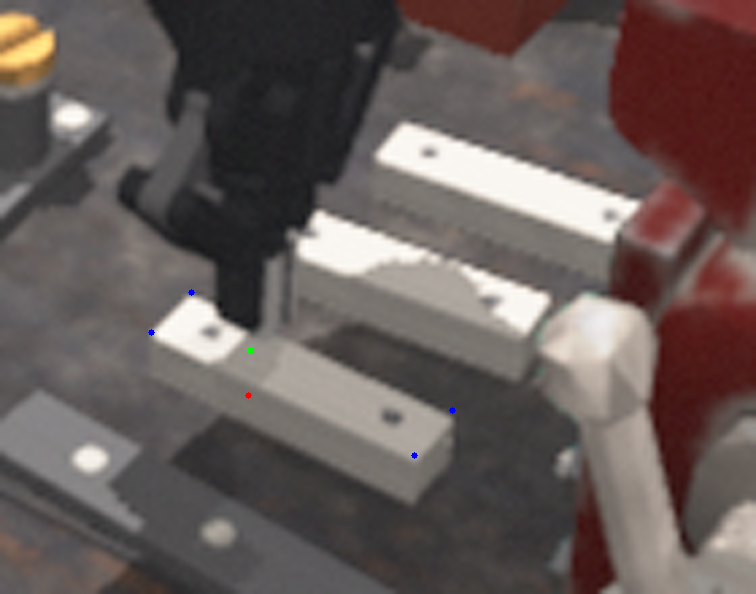

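```bash
python3 - <<'E'
from h import *
sc=snap('scene')
for z in (0,.01,.02,.03,.04):
    print(z,((w2px(sc,[[.4935,-.0675,z],[.479,-.0675,z],[.479,-.0455,z],[.4935,-.0565,z]])-[310,230])*5.4).round().tolist())
o=sensors.observe(); print(o['ee_pos'],o['joints'].round(2),o['wrist_force'])
E
```

```text
0 [[277.0, 411.0], [253.0, 437.0], [196.0, 410.0], [248.0, 398.0]]
0.01 [[278.0, 389.0], [254.0, 414.0], [197.0, 387.0], [249.0, 375.0]]
0.02 [[280.0, 366.0], [256.0, 391.0], [197.0, 364.0], [250.0, 352.0]]
0.03 [[281.0, 343.0], [257.0, 368.0], [198.0, 341.0], [251.0, 329.0]]
0.04 [[282.0, 319.0], [258.0, 345.0], [199.0, 318.0], [253.0, 306.0]]
[ 0.49349006 -0.05653614  0.00110151] [-20.08  29.21 102.9    0.    47.89 -19.9 ] [-0.28762315  0.427984    0.20163638]
```

Multi-view evidence puts the true fingertips about 30 mm above the reported TCP. I'll test by touching the bar's top gently with shut fingers.

>>> move_arm:
  rows:
    - [1,[0,0,1],[0,0,0]]
    - [1,[0,0,2],[0,0,0]]
    - [1,[0,0,3],[0,0,0]]
    - [1,[0,0,4],[0,0,0]]
    - [1,[0,0,5],[0,0,0]]
    - [1,[0,0,6],[0,0,0]]
    - [1,[0,0,7],[0,0,0]]
    - [1,[0,0,8],[0,0,0]]
    - [1,[0,0,8],[0,0,0]]
    - [1,[0,0,8],[0,0,0]]

```text
clock: 8.1
ee_pos: [0.4935, -0.0565, -0.0069]
orientation: [-180.0, -0.0, 89.8]
wrist_force: [0.7, -0.8, 0.0]
opening: -0.0003
finger_force: 0.0
```

>>> move_arm:
  rows:
    - [1,[0,0,1],[0,0,0]]
    - [1,[0,0,1.5],[0,0,0]]
    - [1,[0,0,2],[0,0,0]]
    - [1,[0,0,2.5],[0,0,0]]
    - [1,[0,0,3],[0,0,0]]
    - [1,[0,0,3.5],[0,0,0]]
    - [1,[0,0,4],[0,0,0]]
    - [1,[0,0,4],[0,0,0]]
    - [1,[0,0,4],[0,0,0]]
    - [1,[0,0,4],[0,0,0]]

```text
clock: 8.93
ee_pos: [0.4935, -0.0565, -0.0109]
orientation: [-180.0, 0.0, 89.8]
wrist_force: [-0.8, -0.4, 0.4]
opening: 0.0002
finger_force: 0.0
```

```bash
python3 - <<'E'
from h import *
sc=snap('scene'); c=cv2.cvtColor(sc['img'],cv2.COLOR_RGB2BGR)[230:340,310:450]
cv2.imwrite('pics/m3.png',cv2.resize(c,None,fx=5.4,fy=5.4,interpolation=cv2.INTER_CUBIC)); print(sensors.observe()['wrist_force'])
E
```

```text
[-0.30790993  0.80631307 -0.3896908 ]
```

View pics/m3.png

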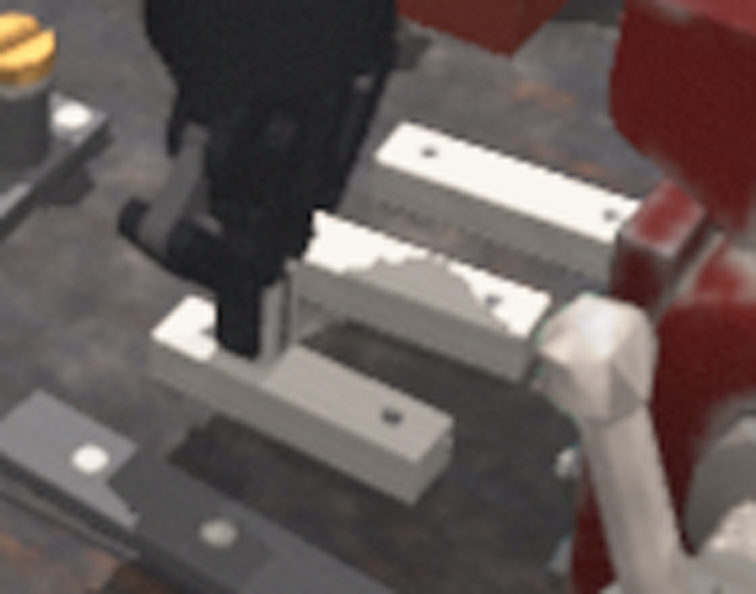

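The view shows the fingertips really just above the bar's top at (260,357) though z reads −11 mm. I'll feel for contact in small steps.

>>> move_arm:
  rows:
    - [1,[0,0,0.3],[0,0,0]]
    - [1,[0,0,0.6],[0,0,0]]
    - [1,[0,0,0.9],[0,0,0]]
    - [1,[0,0,1.2],[0,0,0]]
    - [1,[0,0,1.5],[0,0,0]]
    - [1,[0,0,1.8],[0,0,0]]
    - [1,[0,0,2],[0,0,0]]
    - [1,[0,0,2],[0,0,0]]
    - [1,[0,0,2],[0,0,0]]
    - [1,[0,0,2],[0,0,0]]

```text
clock: 9.82
ee_pos: [0.4935, -0.0565, -0.0124]
orientation: [180.0, 0.0, 89.8]
wrist_force: [-1.6, 0.4, 6.5]
opening: 0.0002
finger_force: 3.2
```

Contact: the true tip is about 32 mm above the reading. Now grasp with this offset.

>>> move_arm:
  rows:
    - [1,[0,0,-20],[0,0,0]]
    - [0.35,[0,0,-40],[0,0,0]]
    - [0.35,[0,0,-40],[0,0,0]]
    - [0.35,[0,0,-40],[0,0,0]]
    - [0.35,[0,0,-40],[0,0,0]]
    - [0.35,[0,0,-40],[0,0,0]]
    - [0.35,[0,0,-25],[0,0,0]]
    - [0.35,[0,0,-5],[0,0,0]]
    - [0.35,[0,0,8],[0,0,0]]
    - [0.35,[0,0,14],[0,0,0]]

```text
clock: 10.65
ee_pos: [0.4921, -0.0561, -0.0291]
orientation: [-179.8, -0.1, 89.8]
wrist_force: [-0.2, -0.0, 0.1]
opening: 0.0557
finger_force: 0.0
```

>>> move_arm:
  rows:
    - [0.35,[0,0,0],[0,0,0]]
    - [0.8,[0,0,0],[0,0,0]]
    - [1,[0,0,0],[0,0,0]]
    - [1,[0,0,0],[0,0,0]]
    - [1,[0,0,0],[0,0,0]]
    - [1,[0,0,0],[0,0,0]]
    - [1,[0,0,0],[0,0,0]]
    - [1,[0,0,0],[0,0,0]]
    - [1,[0,0,0],[0,0,0]]
    - [1,[0,0,0],[0,0,0]]

```text
clock: 11.48
ee_pos: [0.4941, -0.0567, -0.0259]
orientation: [179.9, 0.0, 89.8]
wrist_force: [-1.6, 0.2, 5.8]
opening: 0.0224
finger_force: 59.9
```

>>> move_arm:
  rows:
    - [1,[0,0,-15],[0,0,0]]
    - [1,[0,0,-50],[0,0,0]]
    - [1,[0,0,-85],[0,0,0]]
    - [1,[35,0,-110],[0,0,-0.1]]
    - [1,[75,0,-110],[0,0,-0.22]]
    - [1,[115,0,-110],[0,0,-0.34]]
    - [1,[155,-1,-110],[0,0,-0.46]]
    - [1,[195,-2,-110],[0,0,-0.58]]
    - [1,[235,-4,-110],[0,0,-0.7]]
    - [1,[270,-6,-110],[0,0,-0.82]]

```text
clock: 12.32
ee_pos: [0.4875, 0.2159, 0.0832]
orientation: [180.0, -0.0, 137.2]
wrist_force: [0.3, -0.6, -3.5]
opening: 0.0225
finger_force: 59.7
```

```bash
python3 - <<'E'
from h import *
go(.4881,.2315,.03,181); o=sensors.observe(); print(o['opening'],o['finger_force'],o['wrist_force'])
E
```

```text
pose [0.4875 0.2159 0.0832] [180.   -0.  137.2] t 12.3 shift [10.1 11.8 53.2] turn [ 0.    -0.    -0.765]
0.02246795300510246 59.72585678100586 [ 0.30322413 -0.60415258 -3.54021903]
```

>>> move_arm:
  rows:
    - [1,[5,6,5],[0,0,-0.12]]
    - [1,[10,12,15],[0,0,-0.24]]
    - [1,[10,12,25],[0,0,-0.36]]
    - [1,[10,12,35],[0,0,-0.48]]
    - [1,[10,12,45],[0,0,-0.6]]
    - [1,[10,12,53],[0,0,-0.7]]
    - [1,[10,12,53],[0,0,-0.765]]
    - [1,[10,12,53],[0,0,-0.765]]
    - [1,[10,12,53],[0,0,-0.765]]
    - [1,[10,12,53],[0,0,-0.765]]

```text
clock: 13.15
ee_pos: [0.4893, 0.2291, 0.0304]
orientation: [180.0, 0.0, -179.5]
wrist_force: [0.1, 0.5, -4.0]
opening: 0.0222
finger_force: 59.7
```

```bash
python3 - <<'E'
from h import *
go(.4881,.2315,-.017,181); s=snap('wrist','w5.png'); whites(s,.015)
E
```

```text
pose [0.4893 0.2291 0.0304] [ 180.     0.  -179.5] t 13.2 shift [ 1.2  2.4 47.4] turn [ 0.     0.    -0.008]
white [320.  40.] [194, 10, 313, 59, 4365] [0.3765 0.2442 0.015 ] [[0.384, 0.166], [0.359, 0.171], [0.369, 0.321], [0.395, 0.322]]
white [530.  36.] [509, 12, 44, 50, 1128] [0.3698 0.3327 0.015 ] [[0.359, 0.32], [0.359, 0.341], [0.381, 0.345], [0.381, 0.324]]
white [48. 59.] [0, 22, 100, 77, 3922] [0.3824 0.093  0.015 ] [[0.385, 0.063], [0.366, 0.074], [0.38, 0.123], [0.4, 0.113]]
white [604. 309.] [561, 206, 79, 208, 8119] [0.5182 0.4081 0.015 ] [[0.589, 0.391], [0.452, 0.388], [0.459, 0.423], [0.599, 0.432]]
white [347. 289.] [260, 219, 189, 186, 18541] [0.5191 0.2528 0.015 ] [[0.463, 0.197], [0.461, 0.303], [0.585, 0.319], [0.588, 0.194]]
white [ 98. 270.] [58, 222, 84, 138, 5716] [0.5069 0.0997 0.015 ] [[0.466, 0.083], [0.46, 0.118], [0.553, 0.119], [0.561, 0.078]]
white [195. 277.] [171, 222, 48, 121, 3963] [0.5005 0.1577 0.015 ] [[0.464, 0.147], [0.462, 0.167], [0.54, 0.17], [0.544, 0.147]]
white [ 38. 241.] [27, 229, 23, 31, 409] [0.4776 0.0681 0.015 ] [[0.483, 0.058], [0.467, 0.068], [0.472, 0.078], [0.488, 0.068]]
white [ 28. 347.] [12, 326, 33, 46, 1153] [0.5467 0.0481 0.015 ] [[0.531, 0.042], [0.531, 0.061], [0.563, 0.055], [0.563, 0.034]]
white [ 81. 377.] [63, 358, 33, 31, 541] [0.569  0.0786 0.015 ] [[0.573, 0.063], [0.552, 0.086], [0.565, 0.094], [0.586, 0.071]]
```

View pics/w5.png

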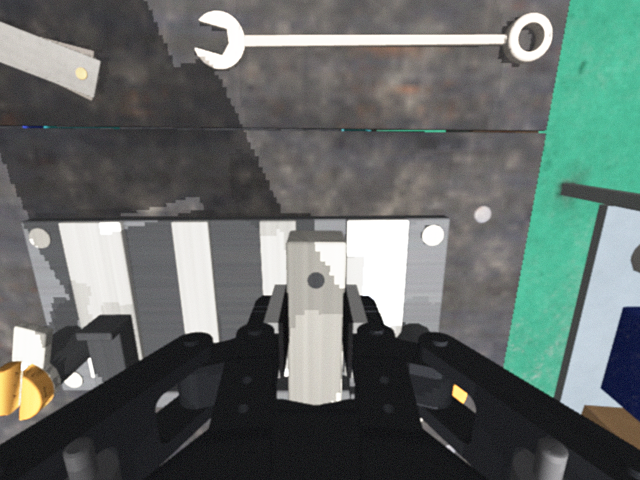

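The view shows the bar held level at (316,310), with groove 1 just below it. The outer land's inner edge is at (347,222).

```bash
python3 - <<'E'
from h import *
s=snap('wrist')
print(px2w(s,[[347,222],[261,222],[218,222],[174,222],[131,222],[408,222],[62,224]],.015)[:,:2].round(4).tolist())
g=cv2.cvtColor(s['img'],cv2.COLOR_RGB2GRAY)
for r in (223,226,280): print(r,g[r,250:420:2].tolist())
print(px2w(s,[[287,242],[346,242],[287,280],[346,280]],.077)[:,:2].round(4).tolist())
E
```

```text
[[0.4635, 0.246], [0.4639, 0.1975], [0.4642, 0.1732], [0.4644, 0.1484], [0.4646, 0.1241], [0.4632, 0.2804], [0.4661, 0.085]]
223 [100, 85, 89, 94, 101, 205, 221, 219, 221, 225, 220, 214, 222, 216, 216, 225, 221, 222, 218, 217, 218, 227, 223, 114, 86, 91, 89, 95, 95, 88, 92, 90, 129, 170, 169, 168, 170, 165, 166, 167, 165, 172, 169, 163, 163, 166, 167, 164, 133, 255, 255, 255, 255, 255, 255, 255, 255, 255, 255, 255, 255, 255, 255, 255, 255, 255, 255, 255, 255, 255, 255, 255, 255, 255, 255, 255, 255, 255, 255, 255, 157, 163, 160, 169, 179]
226 [104, 107, 98, 90, 92, 203, 222, 218, 223, 224, 220, 220, 221, 215, 217, 223, 223, 222, 220, 215, 220, 223, 220, 111, 93, 92, 91, 91, 91, 98, 94, 88, 130, 170, 171, 165, 171, 169, 167, 164, 170, 166, 165, 165, 166, 162, 163, 165, 141, 255, 255, 255, 255, 255, 255, 255, 255, 255, 255, 255, 255, 255, 255, 255, 255, 255, 255, 255, 255, 255, 255, 255, 255, 255, 255, 255, 255, 255, 255, 253, 171, 180, 177, 178, 174]
280 [110, 105, 104, 108, 106, 102, 178, 241, 238, 242, 244, 242, 242, 241, 240, 240, 243, 243, 200, 171, 184, 185, 175, 178, 181, 184, 186, 187, 171, 98, 93, 85, 86, 89, 83, 93, 87, 132, 182, 181, 176, 179, 239, 254, 252, 252, 253, 231, 177, 242, 242, 243, 244, 245, 243, 245, 246, 255, 255, 255, 255, 255, 255, 255, 255, 255, 255, 255, 255, 255, 255, 255, 255, 255, 255, 255, 255, 255, 171, 173, 174, 177, 175, 177, 177]
[[0.4578, 0.2172], [0.4576, 0.24], [0.4735, 0.217], [0.4733, 0.2405]]
```

>>> move_arm:
  rows:
    - [1,[0,1.5,0],[0,0,-0.009]]
    - [1,[0,3.5,5],[0,0,-0.009]]
    - [1,[0,3.5,13],[0,0,-0.009]]
    - [1,[0,3.5,21],[0,0,-0.009]]
    - [1,[0,3.5,29],[0,0,-0.009]]
    - [1,[0,3.5,34],[0,0,-0.009]]
    - [1,[0,3.5,38],[0,0,-0.009]]
    - [1,[0,3.5,40],[0,0,-0.009]]
    - [1,[0,3.5,42],[0,0,-0.009]]
    - [1,[0,3.5,42],[0,0,-0.009]]

```text
clock: 14.08
ee_pos: [0.4891, 0.2325, -0.0121]
orientation: [-180.0, -0.0, -178.8]
wrist_force: [-0.3, 0.3, -2.8]
opening: 0.0224
finger_force: 59.7
```

>>> move_arm:
  rows:
    - [1,[0,0,0.5],[0,0,0]]
    - [1,[0,0,1],[0,0,0]]
    - [1,[0,0,1.5],[0,0,0]]
    - [1,[0,0,2],[0,0,0]]
    - [1,[0,0,2.5],[0,0,0]]
    - [1,[0,0,3],[0,0,0]]
    - [1,[0,0,3.5],[0,0,0]]
    - [1,[0,0,4],[0,0,0]]
    - [1,[0,0,4],[0,0,0]]
    - [1,[0,0,4],[0,0,0]]

```text
clock: 14.92
ee_pos: [0.4892, 0.2326, -0.0158]
orientation: [180.0, 0.0, -178.8]
wrist_force: [0.2, -0.1, -2.0]
opening: 0.0221
finger_force: 59.9
```

In the groove. Slide towards the stop.

>>> move_arm:
  rows:
    - [1,[-0.6,0,0],[0,0,0]]
    - [1,[-1.2,0,0],[0,0,0]]
    - [1,[-1.8,0,0],[0,0,0]]
    - [1,[-2.4,0,0],[0,0,0]]
    - [1,[-3,0,0],[0,0,0]]
    - [1,[-3.6,0,0],[0,0,0]]
    - [1,[-4.2,0,0],[0,0,0]]
    - [1,[-4.8,0,0],[0,0,0]]
    - [1,[-5.4,0,0],[0,0,0]]
    - [1,[-6,0,0],[0,0,0]]

```text
clock: 15.75
ee_pos: [0.4952, 0.2327, -0.0159]
orientation: [-180.0, -0.0, -178.8]
wrist_force: [-2.2, -0.1, -1.3]
opening: 0.0224
finger_force: 60.0
```

>>> move_arm:
  rows:
    - [1,[-0.3,0,0],[0,0,0]]
    - [1,[-0.6,0,0],[0,0,0]]
    - [1,[-0.9,0,0],[0,0,0]]
    - [1,[-1.2,0,0],[0,0,0]]
    - [1,[-1.5,0,0],[0,0,0]]
    - [1,[-1.8,0,0],[0,0,0]]
    - [1,[-2.1,0,0],[0,0,0]]
    - [1,[-2.4,0,0],[0,0,0]]
    - [1,[-2.4,0,0],[0,0,0]]
    - [1,[-2.4,0,0],[0,0,0]]

```text
clock: 16.58
ee_pos: [0.4977, 0.2328, -0.0159]
orientation: [180.0, 0.0, -178.8]
wrist_force: [-0.4, -0.2, 0.1]
opening: 0.0223
finger_force: 60.0
```

>>> move_arm:
  rows:
    - [1,[-0.4,0,0],[0,0,0]]
    - [1,[-0.8,0,0],[0,0,0]]
    - [1,[-1.2,0,0],[0,0,0]]
    - [1,[-1.6,0,0],[0,0,0]]
    - [1,[-2,0,0],[0,0,0]]
    - [1,[-2.4,0,0],[0,0,0]]
    - [1,[-2.8,0,0],[0,0,0]]
    - [1,[-3,0,0],[0,0,0]]
    - [1,[-3,0,0],[0,0,0]]
    - [1,[-3,0,0],[0,0,0]]

```text
clock: 17.42
ee_pos: [0.4992, 0.2327, -0.0159]
orientation: [-180.0, -0.2, -178.8]
wrist_force: [-8.9, -1.2, 6.7]
opening: 0.0224
finger_force: 60.9
```

At the stop (9 N). Release, lift, and go to the second bar.

>>> move_arm:
  rows:
    - [0.58,[0,0,0],[0,0,0]]
    - [0.57,[0,0,0],[0,0,0]]
    - [0.57,[0,0,0],[0,0,0]]
    - [0.57,[0,0,-5],[0,0,0]]
    - [0.57,[0,0,-20],[0,0,0]]
    - [0.57,[0,0,-50],[0,0,0]]
    - [0.57,[0,0,-80],[0,0,0]]
    - [0.35,[0,0,-100],[0,0,0]]
    - [0.35,[0,0,-100],[0,0,0]]
    - [0.35,[0,0,-100],[0,0,0]]

```text
clock: 18.25
ee_pos: [0.5012, 0.2329, 0.0852]
orientation: [180.0, 0.1, -178.8]
wrist_force: [-0.8, 0.2, 0.2]
opening: 0.0554
finger_force: 0.0
```

>>> move_arm:
  rows:
    - [0.35,[-5,-29,0],[0,0,0.12]]
    - [0.35,[-11,-58,0],[0,0,0.24]]
    - [0.35,[-16,-87,0],[0,0,0.36]]
    - [0.35,[-21,-116,0],[0,0,0.48]]
    - [0.35,[-26,-145,0],[0,0,0.6]]
    - [0.35,[-32,-174,0],[0,0,0.72]]
    - [0.35,[-37,-203,0],[0,0,0.84]]
    - [0.35,[-42,-232,0],[0,0,0.96]]
    - [0.35,[-48,-261,0],[0,0,1.08]]
    - [0.35,[-53,-290,0],[0,0,1.2]]

```text
clock: 19.08
ee_pos: [0.559, -0.0575, 0.0828]
orientation: [-179.9, -0.1, 112.1]
wrist_force: [-0.4, -0.6, -0.2]
opening: 0.0556
finger_force: 0.0
```

>>> move_arm:
  rows:
    - [0.35,[0,0,0],[0,0,0.1]]
    - [0.35,[0,0,0],[0,0,0.2]]
    - [0.35,[0,0,0],[0,0,0.3]]
    - [0.35,[0,0,0],[0,0,0.32]]
    - [0.35,[0,0,0],[0,0,0.32]]
    - [0.35,[0,0,0],[0,0,0.32]]
    - [0.35,[0,0,0],[0,0,0.32]]
    - [0.35,[0,0,0],[0,0,0.32]]
    - [0.35,[0,0,0],[0,0,0.32]]
    - [0.35,[0,0,0],[0,0,0.32]]

```text
clock: 19.92
ee_pos: [0.5594, -0.056, 0.0841]
orientation: [180.0, 0.0, 94.1]
wrist_force: [-0.4, 0.1, -0.2]
opening: 0.0554
finger_force: 0.0
```

```bash
python3 - <<'E'
from h import *
s=snap('wrist'); whites(s,.02,1200); go(.558,-.056,-.026,94)
t=snap('top'); whites(t,.03)
E
```

```text
white [36. 62.] [9, 0, 56, 129, 4169] [0.3774 0.0491 0.02  ] [[0.353, 0.011], [0.379, 0.086], [0.4, 0.084], [0.376, 0.008]]
white [292.  23.] [177, 0, 190, 73, 4898] [0.5243 0.074  0.02  ] [[0.467, 0.089], [0.58, 0.097], [0.585, 0.058], [0.466, 0.05]]
white [225.  45.] [183, 22, 104, 47, 3381] [0.5017 0.0678 0.02  ] [[0.468, 0.055], [0.47, 0.079], [0.535, 0.08], [0.534, 0.056]]
white [560.  93.] [528, 67, 81, 83, 1444] [0.7108 0.0522 0.02  ] [[0.682, 0.036], [0.715, 0.082], [0.739, 0.068], [0.706, 0.02]]
white [143. 197.] [124, 151, 40, 94, 3381] [ 0.4392 -0.032   0.02  ] [[0.428, -0.001], [0.454, 0.0], [0.451, -0.065], [0.423, -0.067]]
white [311. 260.] [293, 198, 36, 129, 4180] [ 0.5582 -0.0711  0.02  ] [[0.543, -0.025], [0.567, -0.023], [0.575, -0.122], [0.548, -0.124]]
white [392. 264.] [373, 222, 40, 125, 2742] [ 0.62   -0.0839  0.02  ] [[0.611, -0.137], [0.604, -0.036], [0.628, -0.036], [0.638, -0.137]]
pose [ 0.5594 -0.056   0.0841] [-180.     0.    94.1] t 20.0 shift [ 1.000e-01 -1.400e+00  1.101e+02] turn [-0.     0.     0.002]
white [503.  66.] [484, 35, 35, 57, 1040] [ 0.9
[... 1397 characters left out ...]
, [0.46, 0.145], [0.46, 0.166]]
white [380. 332.] [326, 242, 98, 179, 12042] [ 0.3757 -0.0557  0.03  ] [[0.234, 0.059], [0.558, -0.01], [0.523, -0.176], [0.204, -0.098]]
white [517. 270.] [499, 258, 39, 25, 577] [ 0.4815 -0.3309  0.03  ] [[0.504, -0.294], [0.506, -0.369], [0.46, -0.367], [0.458, -0.293]]
white [357. 447.] [310, 411, 95, 69, 5252] [ 0.1549 -0.0037  0.03  ] [[0.109, 0.093], [0.228, 0.073], [0.201, -0.102], [0.084, -0.078]]
white [158. 462.] [89, 428, 161, 52, 4873] [0.1514 0.351  0.03  ] [[0.108, 0.501], [0.2, 0.506], [0.195, 0.2], [0.104, 0.2]]
white [429. 464.] [420, 447, 20, 33, 578] [ 0.1274 -0.1362  0.03  ] [[0.156, -0.12], [0.155, -0.155], [0.099, -0.152], [0.1, -0.117]]
```

>>> move_arm:
  rows:
    - [0.35,[0,-1.5,20],[0,0,0]]
    - [0.35,[0,-1.5,50],[0,0,0]]
    - [0.35,[0,-1.5,80],[0,0,0]]
    - [0.35,[0,-1.5,98],[0,0,0]]
    - [0.35,[0,-1.5,106],[0,0,0]]
    - [0.35,[0,-1.5,110],[0,0,0]]
    - [0.35,[0,-1.5,110],[0,0,0]]
    - [0.8,[0,-1.5,110],[0,0,0]]
    - [1,[0,-1.5,110],[0,0,0]]
    - [1,[0,-1.5,110],[0,0,0]]

```text
clock: 20.85
ee_pos: [0.5586, -0.0564, -0.0244]
orientation: [179.9, 0.0, 94.1]
wrist_force: [0.6, -0.4, 3.5]
opening: 0.0222
finger_force: 59.2
```

>>> move_arm:
  rows:
    - [1,[0,0,0],[0,0,0]]
    - [1,[0,0,0],[0,0,0]]
    - [1,[0,0,0],[0,0,0]]
    - [1,[0,0,0],[0,0,0]]
    - [1,[0,0,0],[0,0,0]]
    - [1,[0,0,-10],[0,0,0]]
    - [1,[0,0,-40],[0,0,0]]
    - [1,[0,0,-75],[0,0,0]]
    - [1,[0,0,-110],[0,0,0]]
    - [1,[0,0,-110],[0,0,0]]

```text
clock: 21.68
ee_pos: [0.5612, -0.057, 0.0916]
orientation: [179.4, 0.3, 94.1]
wrist_force: [-0.0, -0.0, -1.0]
opening: 0.0223
finger_force: 59.6
```

```bash
python3 - <<'E'
from h import *
go(.488,.182,.03,181.2); o=sensors.observe(); print(o['opening'],o['finger_force'],o['wrist_force'])
E
```

```text
pose [ 0.5612 -0.057   0.0916] [179.4   0.3  94.1] t 21.7 shift [243.9 -56.7  59.9] turn [ 0.006  0.012 -1.52 ]
0.02232990763880744 59.61123704910278 [-0.02333841 -0.04052926 -0.99744142]
```

>>> move_arm:
  rows:
    - [1,[24,-5,0],[0,0,-0.11]]
    - [1,[49,-11,0],[0,0,-0.22]]
    - [1,[73,-16,0],[0,0,-0.33]]
    - [1,[98,-22,0],[0,0,-0.44]]
    - [1,[122,-27,0],[0,0,-0.55]]
    - [1,[147,-33,0],[0,0,-0.66]]
    - [1,[171,-38,0],[0,0,-0.77]]
    - [1,[196,-43,0],[0,0,-0.88]]
    - [1,[220,-49,0],[0,0,-0.99]]
    - [1,[244,-54,0],[0,0,-1.1]]

```text
clock: 22.52
ee_pos: [0.4858, 0.1845, 0.0841]
orientation: [-180.0, -0.0, 157.4]
wrist_force: [-0.7, 0.5, -2.9]
opening: 0.0224
finger_force: 59.6
```

>>> move_arm:
  rows:
    - [1,[0,0,10],[0,0,-0.11]]
    - [1,[0,0,20],[0,0,-0.22]]
    - [1,[0,0,30],[0,0,-0.33]]
    - [1,[0,0,40],[0,0,-0.42]]
    - [1,[0,0,50],[0,0,-0.42]]
    - [1,[0,0,56],[0,0,-0.42]]
    - [1,[0,0,56],[0,0,-0.42]]
    - [1,[0,0,56],[0,0,-0.42]]
    - [1,[0,0,56],[0,0,-0.42]]
    - [1,[0,0,56],[0,0,-0.42]]

```text
clock: 23.35
ee_pos: [0.4871, 0.1834, 0.0287]
orientation: [180.0, 0.1, -178.9]
wrist_force: [0.3, -0.8, -2.8]
opening: 0.0221
finger_force: 59.5
```

```bash
python3 - <<'E'
from h import *
go(.488,.182,.03,181.2)
s=snap('wrist','w6.png'); whites(s,.015,600)
g=cv2.cvtColor(s['img'],cv2.COLOR_RGB2GRAY)
P=px2w(s,[[c,226] for c in range(140,480)],.015)
for r in (224,227,245,260):
    d=np.abs(np.diff(cv2.GaussianBlur(g,(3,3),0)[r].astype(int))); e=[c for c in range(150,470) if d[c]>15 and d[c]>=d[c-1:c+2].max()]
    print(r,e,px2w(s,[[c,r] for c in e],.015)[:,1].round(4).tolist())
E
```

```text
pose [0.4871 0.1834 0.0287] [ 1.800e+02  1.000e-01 -1.789e+02] t 23.4 shift [-0.8 -1.4 -1.3] turn [ 0.     0.001 -0.002]
white [119.  55.] [37, 3, 152, 97, 4660] [0.3772 0.0788 0.015 ] [[0.372, 0.039], [0.357, 0.048], [0.383, 0.12], [0.399, 0.112]]
white [410.  46.] [284, 15, 315, 59, 4141] [0.3766 0.2421 0.015 ] [[0.384, 0.164], [0.359, 0.167], [0.369, 0.318], [0.395, 0.322]]
white [620.  45.] [601, 21, 39, 48, 911] [0.3697 0.3291 0.015 ] [[0.36, 0.317], [0.359, 0.336], [0.38, 0.341], [0.38, 0.322]]
white [613. 325.] [573, 211, 67, 209, 6623] [0.5172 0.3716 0.015 ] [[0.588, 0.354], [0.45, 0.352], [0.457, 0.386], [0.599, 0.396]]
white [173. 274.] [139, 226, 70, 112, 5558] [0.4966 0.1003 0.015 ] [[0.466, 0.083], [0.461, 0.117], [0.531, 0.119], [0.536, 0.082]]
white [269. 258.] [252, 227, 36, 73, 2113] [0.4858 0.1562 0.015 ] [[0.465, 0.147], [0.464, 0.166], [0.508, 0.166], [0.509, 0.145]]
white [352. 258.] [317, 226, 61, 72, 2881] [0.4831 0.2    0.015 ] [[0.504, 0.182], [0.461, 0.184], [0.463, 0.217], [0.506, 0.217]]
white [435. 280.] [382, 226, 109, 117, 9415] [0.4967 0.2534 0.015 ] [[0.535, 0.224], [0.459, 0.223], [0.462, 0.28], [0.538, 0.288]]
white [316. 357.] [290, 305, 64, 99, 4738] [0.5456 0.1877 0.015 ] [[0.512, 0.168], [0.512, 0.206], [0.582, 0.209], [0.583, 0.168]]
white [115. 351.] [100, 333, 31, 45, 604] [0.5498 0.0574 0.015 ] [[0.564, 0.044], [0.533, 0.054], [0.536, 0.07], [0.567, 0.061]]Traceback (most recent call last):
  File "<stdin>", line 8, in <module>
  File "h.py", line 9, in px2w
    c=-R.T@t; d=(R.T@np.linalg.inv(K)@np.c_[px,np.ones(len(px))].T).T
                 ~~~~~~~~~~~~~~~~~~~~^~~~~~~~~~~~~~~~~~~~~~~~~~~~~
ValueError: matmul: Input operand 1 has a mismatch in its core dimension 0, with gufunc signature (n?,k),(k,m?)->(n?,m?) (size 1 is different from 3)
```

>>> move_arm:
  rows:
    - [1,[0,-1,0],[0,0,0]]
    - [1,[0,-1,6],[0,0,0]]
    - [1,[0,-1,14],[0,0,0]]
    - [1,[0,-1,22],[0,0,0]]
    - [1,[0,-1,28],[0,0,0]]
    - [1,[0,-1,33],[0,0,0]]
    - [1,[0,-1,36],[0,0,0]]
    - [1,[0,-1,38],[0,0,0]]
    - [1,[0,-1,39],[0,0,0]]
    - [1,[0,-1,39],[0,0,0]]

```text
clock: 24.23
ee_pos: [0.4868, 0.1824, -0.0109]
orientation: [-180.0, -0.0, -178.8]
wrist_force: [0.5, -0.4, -2.9]
opening: 0.0225
finger_force: 59.6
```

>>> move_arm:
  rows:
    - [1,[0,0,0.5],[0,0,0]]
    - [1,[0,0,1],[0,0,0]]
    - [1,[0,0,1.5],[0,0,0]]
    - [1,[0,0,2],[0,0,0]]
    - [1,[0,0,2.5],[0,0,0]]
    - [1,[0,0,3],[0,0,0]]
    - [1,[0,0,3.5],[0,0,0]]
    - [1,[0,0,3.5],[0,0,0]]
    - [1,[0,0,3.5],[0,0,0]]
    - [1,[0,0,3.5],[0,0,0]]

```text
clock: 25.07
ee_pos: [0.4868, 0.1824, -0.0144]
orientation: [180.0, 0.0, -178.8]
wrist_force: [0.6, -0.2, -2.3]
opening: 0.0221
finger_force: 59.6
```

>>> move_arm:
  rows:
    - [1,[-1,0,0],[0,0,0]]
    - [1,[-2,0,0],[0,0,0]]
    - [1,[-3,0,0],[0,0,0]]
    - [1,[-4,0,0],[0,0,0]]
    - [1,[-5,0,0],[0,0,0]]
    - [1,[-6,0,0],[0,0,0]]
    - [1,[-7,0,0],[0,0,0]]
    - [1,[-8,0,0],[0,0,0]]
    - [1,[-9,0,0],[0,0,0]]
    - [1,[-9.5,0,0],[0,0,0]]

```text
clock: 25.9
ee_pos: [0.4964, 0.1826, -0.0144]
orientation: [180.0, 0.0, -178.8]
wrist_force: [0.9, -0.7, -2.8]
opening: 0.0228
finger_force: 59.7
```

>>> move_arm:
  rows:
    - [1,[-0.4,0,0],[0,0,0]]
    - [1,[-0.8,0,0],[0,0,0]]
    - [1,[-1.2,0,0],[0,0,0]]
    - [1,[-1.6,0,0],[0,0,0]]
    - [1,[-2,0,0],[0,0,0]]
    - [1,[-2.4,0,0],[0,0,0]]
    - [1,[-2.8,0,0],[0,0,0]]
    - [1,[-3.2,0,0],[0,0,0]]
    - [1,[-3.5,0,0],[0,0,0]]
    - [1,[-3.5,0,0],[0,0,0]]

```text
clock: 26.73
ee_pos: [0.4997, 0.1826, -0.0144]
orientation: [-180.0, -0.0, -178.8]
wrist_force: [-1.0, 0.2, -1.0]
opening: 0.0225
finger_force: 59.8
```

>>> move_arm:
  rows:
    - [1,[-0.4,0,0],[0,0,0]]
    - [1,[-0.8,0,0],[0,0,0]]
    - [1,[-1.2,0,0],[0,0,0]]
    - [1,[-1.6,0,0],[0,0,0]]
    - [1,[-2,0,0],[0,0,0]]
    - [1,[-2.4,0,0],[0,0,0]]
    - [1,[-2.8,0,0],[0,0,0]]
    - [1,[-2.8,0,0],[0,0,0]]
    - [1,[-2.8,0,0],[0,0,0]]
    - [1,[-2.8,0,0],[0,0,0]]

```text
clock: 27.57
ee_pos: [0.4996, 0.1826, -0.0144]
orientation: [-180.0, -0.4, -178.8]
wrist_force: [-15.3, -1.3, 10.7]
opening: 0.0222
finger_force: 61.3
```

>>> move_arm:
  rows:
    - [1,[2,0,0],[0,0,0]]
    - [0.57,[2,0,0],[0,0,0]]
    - [0.57,[2,0,0],[0,0,0]]
    - [0.57,[2,0,-5],[0,0,0]]
    - [0.57,[2,0,-20],[0,0,0]]
    - [0.57,[2,0,-50],[0,0,0]]
    - [0.57,[2,0,-80],[0,0,0]]
    - [0.35,[2,0,-100],[0,0,0]]
    - [0.35,[2,0,-100],[0,0,0]]
    - [0.35,[2,0,-100],[0,0,0]]

```text
clock: 28.4
ee_pos: [0.5014, 0.1827, 0.0868]
orientation: [180.0, 0.2, -178.8]
wrist_force: [-0.1, -0.5, -0.2]
opening: 0.0553
finger_force: 0.0
```

>>> move_arm:
  rows:
    - [0.35,[-11,-25,0],[0,0,0.12]]
    - [0.35,[-23,-51,0],[0,0,0.24]]
    - [0.35,[-34,-76,0],[0,0,0.36]]
    - [0.35,[-46,-102,0],[0,0,0.48]]
    - [0.35,[-57,-127,0],[0,0,0.6]]
    - [0.35,[-68,-152,0],[0,0,0.72]]
    - [0.35,[-80,-178,0],[0,0,0.84]]
    - [0.35,[-91,-203,0],[0,0,0.96]]
    - [0.35,[-103,-229,0],[0,0,1.08]]
    - [0.35,[-114,-254,0],[0,0,1.2]]

```text
clock: 29.23
ee_pos: [0.6197, -0.0704, 0.0841]
orientation: [-179.9, -0.1, 112.0]
wrist_force: [-0.4, -0.4, -0.3]
opening: 0.0555
finger_force: 0.0
```

>>> move_arm:
  rows:
    - [0.35,[0,0,0],[0,0,0.1]]
    - [0.35,[0,0,0],[0,0,0.2]]
    - [0.35,[0,0,0],[0,0,0.3]]
    - [0.35,[0,0,0],[0,0,0.32]]
    - [0.35,[0,0,0],[0,0,0.32]]
    - [0.35,[0,0,0],[0,0,0.32]]
    - [0.35,[0,0,0],[0,0,0.32]]
    - [0.35,[0,0,0],[0,0,0.32]]
    - [0.35,[0,0,0],[0,0,0.32]]
    - [0.35,[0,0,0],[0,0,0.32]]

```text
clock: 30.07
ee_pos: [0.6197, -0.0689, 0.0856]
orientation: [180.0, 0.0, 94.1]
wrist_force: [-0.1, -0.5, -0.6]
opening: 0.0552
finger_force: 0.0
```

```bash
python3 - <<'E'
from h import *
s=snap('wrist'); whites(s,.02,1200); go(.619,-.0695,-.026,94)
E
```

```text
white [312. 259.] [296, 198, 34, 127, 3791] [ 0.6199 -0.0837  0.02  ] [[0.611, -0.136], [0.605, -0.038], [0.628, -0.036], [0.636, -0.134]]
white [574. 333.] [561, 294, 27, 81, 1508] [ 0.8287 -0.1295  0.02  ] [[0.809, -0.097], [0.829, -0.095], [0.849, -0.165], [0.828, -0.166]]
white [ 14. 376.] [0, 350, 36, 51, 1340] [ 0.3867 -0.1988  0.02  ] [[0.377, -0.176], [0.404, -0.174], [0.397, -0.223], [0.368, -0.225]]
pose [ 0.6197 -0.069   0.0856] [180.    0.   94.1] t 30.1 shift [ -0.5  -0.7 111.6] turn [0.    0.    0.002]
```

>>> move_arm:
  rows:
    - [0.35,[0,0,20],[0,0,0]]
    - [0.35,[0,0,50],[0,0,0]]
    - [0.35,[0,0,80],[0,0,0]]
    - [0.35,[0,0,98],[0,0,0]]
    - [0.35,[0,0,106],[0,0,0]]
    - [0.35,[0,0,111],[0,0,0]]
    - [0.35,[0,0,111],[0,0,0]]
    - [0.8,[0,0,111],[0,0,0]]
    - [1,[0,0,111],[0,0,0]]
    - [1,[0,0,111],[0,0,0]]

```text
clock: 30.95
ee_pos: [0.6205, -0.0692, -0.0238]
orientation: [179.9, 0.0, 94.1]
wrist_force: [2.4, 0.4, -1.2]
opening: 0.0227
finger_force: 59.0
```

>>> move_arm:
  rows:
    - [1,[0,0,0],[0,0,0]]
    - [1,[0,0,0],[0,0,0]]
    - [1,[0,0,0],[0,0,0]]
    - [1,[0,0,0],[0,0,0]]
    - [1,[0,0,0],[0,0,0]]
    - [1,[0,0,-10],[0,0,0]]
    - [1,[0,0,-40],[0,0,0]]
    - [1,[0,0,-75],[0,0,0]]
    - [1,[0,0,-110],[0,0,0]]
    - [1,[0,0,-110],[0,0,0]]

```text
clock: 31.78
ee_pos: [0.623, -0.0698, 0.0927]
orientation: [179.3, 0.3, 94.1]
wrist_force: [0.4, 0.4, -1.1]
opening: 0.0223
finger_force: 59.6
```

```bash
python3 - <<'E'
from h import *
go(.488,.1324,.03,181.2); o=sensors.observe(); print(o['opening'],o['finger_force'],o['wrist_force'])
s=snap('wrist'); whites(s,.12,1200)
E
```

```text
pose [ 0.623  -0.0698  0.0927] [179.3   0.3  94.1] t 31.8 shift [ 211.6 -120.9   60.4] turn [ 0.006  0.012 -1.52 ]
0.022289371834990027 59.56529259681702 [ 0.38556023  0.40323128 -1.11519253]
white [317. 261.] [287, 240, 59, 52, 2445] [ 0.623  -0.0542  0.12  ] [[0.609, -0.043], [0.635, -0.041], [0.637, -0.066], [0.611, -0.068]]
white [560. 325.] [547, 286, 27, 79, 1446] [ 0.7425 -0.0767  0.12  ] [[0.731, -0.057], [0.743, -0.056], [0.755, -0.098], [0.742, -0.099]]
white [315. 368.] [290, 332, 51, 72, 3301] [ 0.6264 -0.1079  0.12  ] [[0.615, -0.13], [0.613, -0.089], [0.637, -0.087], [0.641, -0.128]]
white [ 14. 371.] [0, 346, 35, 50, 1312] [ 0.4799 -0.1189  0.12  ] [[0.474, -0.105], [0.49, -0.104], [0.486, -0.133], [0.469, -0.134]]
```

>>> move_arm:
  rows:
    - [1,[3,-36,0],[0,0,0]]
    - [1,[8,-74,0],[0,0,0]]
    - [1,[25,-110,0],[0,0,-0.1]]
    - [1,[55,-118,0],[0,0,-0.22]]
    - [1,[85,-118,0],[0,0,-0.34]]
    - [1,[115,-118,0],[0,0,-0.46]]
    - [1,[145,-118,0],[0,0,-0.58]]
    - [1,[175,-118,0],[0,0,-0.7]]
    - [1,[200,-118,0],[0,0,-0.82]]
    - [1,[209,-118,0],[0,0,-0.94]]

```text
clock: 32.67
ee_pos: [0.4856, 0.1339, 0.0837]
orientation: [-180.0, -0.1, 148.4]
wrist_force: [-0.4, 0.1, -3.1]
opening: 0.0223
finger_force: 60.1
```

>>> move_arm:
  rows:
    - [1,[0,0,10],[0,0,-0.12]]
    - [1,[0,0,20],[0,0,-0.24]]
    - [1,[0,0,30],[0,0,-0.36]]
    - [1,[0,0,40],[0,0,-0.48]]
    - [1,[0,0,50],[0,0,-0.58]]
    - [1,[0,0,56],[0,0,-0.58]]
    - [1,[0,0,56],[0,0,-0.58]]
    - [1,[0,0,56],[0,0,-0.58]]
    - [1,[0,0,56],[0,0,-0.58]]
    - [1,[0,0,56],[0,0,-0.58]]

```text
clock: 33.5
ee_pos: [0.4874, 0.1311, 0.0291]
orientation: [180.0, 0.1, -178.9]
wrist_force: [0.4, -0.8, -2.0]
opening: 0.0224
finger_force: 60.1
```

```bash
python3 - <<'E'
from h import *
go(.487,.1324,.03,181.2)
s=snap('wrist','w7.png'); g=cv2.GaussianBlur(cv2.cvtColor(s['img'],cv2.COLOR_RGB2GRAY),(3,3),0)
for r in (230,234,240):
    d=np.abs(np.diff(g[r].astype(int))); e=[c for c in range(200,460) if d[c]>15 and d[c]>=d[c-1:c+2].max()]
    if e: print(r,e,px2w(s,[[c,r] for c in e],.015)[:,1].round(4).tolist())
E
```

```text
pose [0.4874 0.1311 0.0291] [ 1.800e+02  1.000e-01 -1.789e+02] t 33.5 shift [ 0.4  1.3 -0.9] turn [ 0.     0.001 -0.002]
230 [230, 290, 343, 380, 427, 431] [0.0819, 0.1157, 0.1456, 0.1664, 0.1929, 0.1952]
234 [211, 231, 288, 343, 380, 427, 431] [0.071, 0.0823, 0.1146, 0.1457, 0.1666, 0.1932, 0.1954]
240 [216, 231, 286, 344, 379, 430] [0.0736, 0.0822, 0.1134, 0.1464, 0.1663, 0.1953]
```

>>> move_arm:
  rows:
    - [1,[0,0.8,0],[0,0,0]]
    - [1,[0,0.8,6],[0,0,0]]
    - [1,[0,0.8,14],[0,0,0]]
    - [1,[0,0.8,22],[0,0,0]]
    - [1,[0,0.8,28],[0,0,0]]
    - [1,[0,0.8,33],[0,0,0]]
    - [1,[0,0.8,36],[0,0,0]]
    - [1,[0,0.8,38],[0,0,0]]
    - [1,[0,0.8,39],[0,0,0]]
    - [1,[0,0.8,39],[0,0,0]]

```text
clock: 34.38
ee_pos: [0.4872, 0.1319, -0.0104]
orientation: [-180.0, 0.0, -178.8]
wrist_force: [-0.8, 0.1, -3.2]
opening: 0.0218
finger_force: 60.1
```

>>> move_arm:
  rows:
    - [1,[0,0,0.5],[0,0,0]]
    - [1,[0,0,1],[0,0,0]]
    - [1,[0,0,1.5],[0,0,0]]
    - [1,[0,0,2],[0,0,0]]
    - [1,[0,0,2.5],[0,0,0]]
    - [1,[0,0,3],[0,0,0]]
    - [1,[0,0,3.5],[0,0,0]]
    - [1,[0,0,3.5],[0,0,0]]
    - [1,[0,0,3.5],[0,0,0]]
    - [1,[0,0,3.5],[0,0,0]]

```text
clock: 35.22
ee_pos: [0.4872, 0.1319, -0.0138]
orientation: [180.0, 0.0, -178.8]
wrist_force: [-1.8, 0.5, 0.9]
opening: 0.0225
finger_force: 60.4
```

>>> move_arm:
  rows:
    - [1,[-1,0,-0.3],[0,0,0]]
    - [1,[-2,0,-0.3],[0,0,0]]
    - [1,[-3,0,-0.3],[0,0,0]]
    - [1,[-4,0,-0.3],[0,0,0]]
    - [1,[-5,0,-0.3],[0,0,0]]
    - [1,[-6,0,-0.3],[0,0,0]]
    - [1,[-7,0,-0.3],[0,0,0]]
    - [1,[-8,0,-0.3],[0,0,0]]
    - [1,[-9,0,-0.3],[0,0,0]]
    - [1,[-9,0,-0.3],[0,0,0]]

```text
clock: 36.05
ee_pos: [0.4964, 0.1321, -0.0136]
orientation: [-180.0, 0.0, -178.8]
wrist_force: [0.1, 0.7, -2.7]
opening: 0.0224
finger_force: 60.1
```

>>> move_arm:
  rows:
    - [1,[-0.4,0,0],[0,0,0]]
    - [1,[-0.8,0,0],[0,0,0]]
    - [1,[-1.2,0,0],[0,0,0]]
    - [1,[-1.6,0,0],[0,0,0]]
    - [1,[-2,0,0],[0,0,0]]
    - [1,[-2.4,0,0],[0,0,0]]
    - [1,[-2.8,0,0],[0,0,0]]
    - [1,[-3.2,0,0],[0,0,0]]
    - [1,[-3.6,0,0],[0,0,0]]
    - [1,[-3.6,0,0],[0,0,0]]

```text
clock: 36.88
ee_pos: [0.4998, 0.1322, -0.0136]
orientation: [180.0, 0.0, -178.8]
wrist_force: [-0.2, 0.5, -3.2]
opening: 0.022
finger_force: 60.1
```

>>> move_arm:
  rows:
    - [1,[-0.3,0,0],[0,0,0]]
    - [1,[-0.6,0,0],[0,0,0]]
    - [1,[-0.9,0,0],[0,0,0]]
    - [1,[-1.2,0,0],[0,0,0]]
    - [1,[-1.5,0,0],[0,0,0]]
    - [1,[-1.8,0,0],[0,0,0]]
    - [1,[-2,0,0],[0,0,0]]
    - [1,[-2,0,0],[0,0,0]]
    - [1,[-2,0,0],[0,0,0]]
    - [1,[-2,0,0],[0,0,0]]

```text
clock: 37.72
ee_pos: [0.5009, 0.1322, -0.0138]
orientation: [-180.0, -0.1, -178.8]
wrist_force: [-5.4, -0.9, -0.0]
opening: 0.0223
finger_force: 60.5
```

>>> move_arm:
  rows:
    - [1,[-0.3,0,0],[0,0,0]]
    - [1,[-0.6,0,0],[0,0,0]]
    - [1,[-0.9,0,0],[0,0,0]]
    - [1,[-0.9,0,0],[0,0,0]]
    - [0.57,[0.5,0,0],[0,0,0]]
    - [0.57,[0.5,0,0],[0,0,0]]
    - [0.57,[0.5,0,-5],[0,0,0]]
    - [0.57,[0.5,0,-20],[0,0,0]]
    - [0.57,[0.5,0,-50],[0,0,0]]
    - [0.57,[0.5,0,-85],[0,0,0]]

```text
clock: 38.55
ee_pos: [0.5007, 0.1321, 0.0719]
orientation: [180.0, -0.1, -178.9]
wrist_force: [0.2, 0.3, -0.2]
opening: 0.0365
finger_force: 0.0
```

```bash
python3 - <<'E'
from h import *
s=np.load('top.npy',allow_pickle=True).item()
im=s['img'][290:316,345:440]; g=cv2.cvtColor(im,cv2.COLOR_RGB2GRAY)
n,l,st,ce=cv2.connectedComponentsWithStats((g>150).astype(np.uint8))
for i in range(1,n): print(ce[i]+[345,290],st[i][4],px2w(s,ce[i]+[345,290],.01)[0].round(4))
m=((g>85)).astype(np.uint8); n,l,st,ce=cv2.connectedComponentsWithStats(m); i=1+st[1:,4].argmax()
r=cv2.minAreaRect(cv2.findContours((l==i).astype(np.uint8),0,1)[0][0]); b=cv2.boxPoints(r)+[345,290]; print(st[i],px2w(s,b,.01)[:,:2].round(3).tolist())
go(.43,-.088,.085,90)
t=snap('wrist','w8.png'); whites(t,.03,500)
E
```

```text
[354.         296.17391304] 23 [ 0.4388 -0.0078  0.01  ]
[359.77777778 296.55555556] 9 [ 0.4377 -0.0194  0.01  ]
[363. 294.] 1 [ 0.4427 -0.026   0.01  ]
[368.09859155 299.28169014] 71 [ 0.432  -0.0358  0.01  ]
[363.  296.5] 2 [ 0.4377 -0.0258  0.01  ]
[378.5 296. ] 2 [ 0.438  -0.0569  0.01  ]
[391.56451613 300.82258065] 62 [ 0.4279 -0.0825  0.01  ]
[389. 296.] 1 [ 0.4376 -0.0778  0.01  ]
[399. 297.] 1 [ 0.4352 -0.0977  0.01  ]
[376.75 298.25] 4 [ 0.4336 -0.0532  0.01  ]
[380. 298.] 1 [ 0.434  -0.0597  0.01  ]
[382. 299.] 1 [ 0.4319 -0.0636  0.01  ]
[404. 299.] 1 [ 0.431  -0.1075  0.01  ]
[417.91666667 302.77083333] 48 [ 0.4229 -0.1348  0.01  ]
[381. 301.] 1 [ 0.428  -0.0614  0.01  ]
[386. 301.] 1 [ 0.4278 -0.0714  0.01  ]
[353.33333333 304.        ] 3 [ 0.4232 -0.006   0.01  ]
[377. 303.] 1 [ 0.4242 -0.0533  0.01  ]
[433.6 304.2] 5 [ 0.4194 -0.1657  0.01  ]
[362. 305.] 1 [ 0.4209 -0.0232  0.01  ]
[364. 305.] 1 [ 0.4208 -0.0272  0.01  ]
[380. 304.] 1 [ 0.4221 -0.0592  0.01  ]
[387.5 305.5] 2 [ 0.4188 -0.074   0.01  ]
[373. 306.] 1 [ 0.4184 -0.0451  0.01  ]
[412. 308.] 1 [ 0.4128 -0.12
[... 830 characters left out ...]
.166], [0.458, 0.171], [0.461, 0.211], [0.558, 0.212]]
white [485. 253.] [440, 194, 99, 149, 8135] [0.51   0.2469 0.03  ] [[0.566, 0.22], [0.455, 0.219], [0.46, 0.271], [0.573, 0.279]]
white [316. 226.] [298, 205, 37, 59, 1463] [0.4888 0.1316 0.03  ] [[0.47, 0.12], [0.47, 0.143], [0.509, 0.144], [0.509, 0.12]]
white [315. 310.] [298, 272, 35, 71, 2125] [0.5409 0.1319 0.03  ] [[0.515, 0.12], [0.515, 0.143], [0.568, 0.145], [0.568, 0.12]]
white [610. 337.] [591, 309, 39, 61, 661] [0.5618 0.3435 0.03  ] [[0.581, 0.332], [0.538, 0.331], [0.543, 0.354], [0.587, 0.356]]
white [541. 357.] [524, 341, 34, 31, 581] [0.5772 0.2953 0.03  ] [[0.582, 0.283], [0.562, 0.293], [0.572, 0.307], [0.593, 0.298]]
```

>>> move_arm:
  rows:
    - [0.4,[5,-10,-13],[0,0,0.1]]
    - [0.4,[12,-35,-13],[0,0,0.22]]
    - [0.4,[20,-60,-13],[0,0,0.34]]
    - [0.35,[28,-85,-13],[0,0,0.46]]
    - [0.35,[36,-110,-13],[0,0,0.58]]
    - [0.35,[44,-135,-13],[0,0,0.7]]
    - [0.35,[52,-160,-13],[0,0,0.82]]
    - [0.35,[60,-185,-13],[0,0,0.94]]
    - [0.35,[70,-205,-13],[0,0,1.06]]
    - [0.35,[75,-217,-13],[0,0,1.18]]

```text
clock: 39.43
ee_pos: [0.4304, -0.0883, 0.085]
orientation: [179.9, 0.1, 113.1]
wrist_force: [0.2, 0.2, -0.4]
opening: 0.0554
finger_force: 0.0
```

>>> move_arm:
  rows:
    - [0.35,[0,0,0],[0,0,0.12]]
    - [0.35,[0,0,0],[0,0,0.24]]
    - [0.35,[0,0,0],[0,0,0.36]]
    - [0.35,[0,0,0],[0,0,0.48]]
    - [0.35,[0,0,0],[0,0,0.5]]
    - [0.35,[0,0,0],[0,0,0.5]]
    - [0.35,[0,0,0],[0,0,0.5]]
    - [0.35,[0,0,0],[0,0,0.5]]
    - [0.35,[0,0,0],[0,0,0.5]]
    - [0.35,[0,0,0],[0,0,0.5]]

```text
clock: 40.27
ee_pos: [0.4307, -0.0863, 0.0844]
orientation: [180.0, -0.0, 85.0]
wrist_force: [-0.3, -0.1, -0.6]
opening: 0.0554
finger_force: 0.0
```

```bash
python3 - <<'E'
from h import *
t=snap('wrist','w9.png'); go(.43,-.086,-.0295,85); whites(t,.01,60,150)
E
```

```text
pose [ 0.4307 -0.0863  0.0844] [180.    0.   84.9] t 40.3 shift [  0.2  -0.7 113.9] turn [ 0.     0.    -0.001]
white [192.  59.] [125, 0, 99, 116, 4305] [0.3507 0.0471 0.01  ] [[0.31, 0.019], [0.337, 0.084], [0.388, 0.073], [0.366, 0.006]]
white [392.   6.] [348, 0, 108, 18, 1255] [0.4993 0.0587 0.01  ] [[0.466, 0.066], [0.533, 0.06], [0.533, 0.051], [0.466, 0.057]]
white [509.  42.] [488, 19, 44, 57, 1071] [0.5711 0.0305 0.01  ] [[0.554, 0.045], [0.58, 0.047], [0.589, 0.016], [0.562, 0.013]]
white [586.  37.] [578, 26, 17, 22, 135] [0.6187 0.0326 0.01  ] [[0.611, 0.033], [0.616, 0.039], [0.626, 0.033], [0.622, 0.026]]
white [551.  43.] [538, 30, 26, 30, 509] [0.5948 0.0299 0.01  ] [[0.586, 0.039], [0.602, 0.038], [0.604, 0.021], [0.587, 0.022]]
white [635.  50.] [631, 37, 9, 23, 78] [0.6498 0.023  0.01  ] [[0.648, 0.017], [0.649, 0.03], [0.652, 0.029], [0.651, 0.016]]
white [580.  76.] [569, 52, 21, 41, 326] [0.6149 0.0116 0.01  ] [[0.604, 0.022], [0.612, 0.025], [0.626, 0.001], [0.618, -0.002]]
white [467. 114.] [421, 59, 94, 106, 2235] [ 0.5443 -0.0083  0.01  ] [[0.505, 0.01], [0
[... 4471 characters left out ...]
8], [0.356, -0.234]]
white [584. 364.] [543, 358, 92, 12, 399] [ 0.6499 -0.2143  0.01  ] [[0.612, -0.206], [0.687, -0.212], [0.689, -0.223], [0.613, -0.216]]
white [620. 417.] [608, 413, 24, 9, 164] [ 0.6841 -0.272   0.01  ] [[0.673, -0.267], [0.693, -0.269], [0.695, -0.277], [0.675, -0.275]]
white [159. 452.] [143, 442, 36, 23, 366] [ 0.2744 -0.2748  0.01  ] [[0.258, -0.268], [0.291, -0.26], [0.291, -0.282], [0.258, -0.291]]
white [131. 462.] [122, 451, 17, 20, 117] [ 0.2457 -0.2836  0.01  ] [[0.234, -0.289], [0.252, -0.27], [0.257, -0.278], [0.239, -0.297]]
white [493. 476.] [484, 473, 16, 7, 85] [ 0.5755 -0.3296  0.01  ] [[0.568, -0.325], [0.582, -0.327], [0.583, -0.334], [0.569, -0.333]]
```

View pics/w9.png

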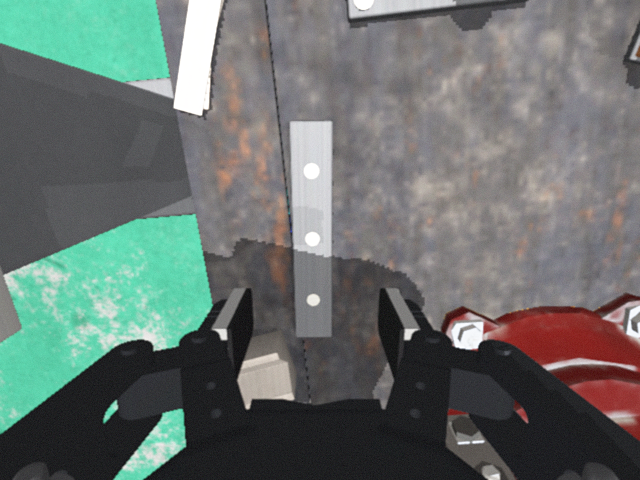

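The keeper is aligned under the gripper, columns 290–332 and rows 121–337, with its middle rivet at (312,239). Grip it.

>>> move_arm:
  rows:
    - [0.35,[0,0,20],[0,0,0]]
    - [0.35,[0,0,50],[0,0,0]]
    - [0.35,[0,0,80],[0,0,0]]
    - [0.35,[0,0,98],[0,0,0]]
    - [0.35,[0,0,108],[0,0,0]]
    - [0.35,[0,0,113],[0,0,0]]
    - [0.35,[0,0,113.5],[0,0,0]]
    - [0.8,[0,0,113.5],[0,0,0]]
    - [1,[0,0,113.5],[0,0,0]]
    - [1,[0,0,113.5],[0,0,0]]

```text
clock: 41.15
ee_pos: [0.431, -0.0864, -0.028]
orientation: [179.9, 0.0, 84.9]
wrist_force: [-3.2, 0.5, 3.9]
opening: 0.0281
finger_force: 58.8
```

>>> move_arm:
  rows:
    - [1,[0,0,0],[0,0,0]]
    - [1,[0,0,0],[0,0,0]]
    - [1,[0,0,0],[0,0,0]]
    - [1,[0,0,0],[0,0,0]]
    - [1,[0,0,0],[0,0,0]]
    - [1,[0,0,0],[0,0,0]]
    - [1,[0,0,0],[0,0,0]]
    - [1,[0,0,0],[0,0,0]]
    - [1,[0,0,0],[0,0,0]]
    - [1,[0,0,0],[0,0,0]]

```text
clock: 41.98
ee_pos: [0.431, -0.0864, -0.028]
orientation: [179.9, 0.0, 84.9]
wrist_force: [-1.7, 0.7, 5.2]
opening: 0.0278
finger_force: 58.8
```

```bash
python3 - <<'E'
from h import *
t=snap('wrist')
print(px2w(t,[[312,121],[312,239]],.01).round(4).tolist())
g=cv2.cvtColor(t['img'],cv2.COLOR_RGB2GRAY); print(t['img'].shape)
for c in (300,306,312,318): print(c,g[60:160:4,c].tolist())
print(px2w(t,[[312,r] for r in range(60,160,20)],.01)[:,1].round(4))
E
```

```text
[[0.4379, -0.0097, 0.01], [0.4337, -0.0554, 0.01]]
(480, 640, 3)
300 [148, 147, 150, 151, 139, 136, 133, 134, 137, 135, 130, 220, 220, 223, 225, 224, 224, 221, 226, 221, 218, 223, 222, 221, 225]
306 [164, 167, 152, 148, 144, 141, 138, 129, 136, 137, 135, 224, 227, 225, 222, 221, 224, 224, 225, 224, 225, 225, 225, 224, 223]
312 [169, 173, 159, 154, 147, 143, 135, 137, 135, 130, 129, 224, 229, 227, 226, 227, 227, 226, 225, 225, 227, 226, 227, 226, 227]
318 [159, 159, 145, 139, 135, 133, 131, 129, 133, 138, 126, 226, 227, 228, 225, 223, 227, 225, 225, 229, 226, 228, 228, 225, 226]
[ 0.0108  0.0043 -0.0025 -0.0094 -0.0165]
```

>>> move_arm:
  rows:
    - [1,[0,0,-10],[0,0,0]]
    - [1,[0,0,-40],[0,0,0]]
    - [1,[0,0,-75],[0,0,0]]
    - [1,[30,0,-105],[0,0,-0.02]]
    - [1,[65,5,-110],[0,0,-0.04]]
    - [1,[105,20,-110],[0,0,-0.06]]
    - [1,[140,35,-110],[0,0,-0.08]]
    - [1,[175,50,-110],[0,0,-0.11]]
    - [1,[210,65,-110],[0,0,-0.11]]
    - [1,[245,80,-110],[0,0,-0.11]]

```text
clock: 42.87
ee_pos: [0.5324, 0.1527, 0.0813]
orientation: [180.0, 0.0, 91.2]
wrist_force: [1.0, -1.0, -3.2]
opening: 0.0277
finger_force: 60.4
```

>>> move_arm:
  rows:
    - [1,[15,3,0],[0,0,0]]
    - [1,[30,6,0],[0,0,0]]
    - [1,[33,6,10],[0,0,0]]
    - [1,[33,6,20],[0,0,0]]
    - [1,[33,6,30],[0,0,0]]
    - [1,[33,6,35],[0,0,0]]
    - [1,[33,6,35],[0,0,0]]
    - [1,[33,6,35],[0,0,0]]
    - [1,[33,6,35],[0,0,0]]
    - [1,[33,6,35],[0,0,0]]

```text
clock: 43.7
ee_pos: [0.5378, 0.1835, 0.0465]
orientation: [179.9, -0.0, 91.2]
wrist_force: [-0.7, 0.2, -3.1]
opening: 0.0276
finger_force: 60.5
```

```bash
python3 - <<'E'
from h import *
o=sensors.observe(); print(o['opening'],o['wrist_force'].round(1))
s=snap('wrist','w10.png'); go(.542,.183,.0025,91.2)
E
```

```text
0.027641942926437672 [-0.7  0.2 -3.1]
pose [0.5377 0.1836 0.0464] [179.9  -0.   91.2] t 43.8 shift [-0.7  4.2 43.9] turn [ 0.001 -0.    -0.   ]
```

View pics/w10.png

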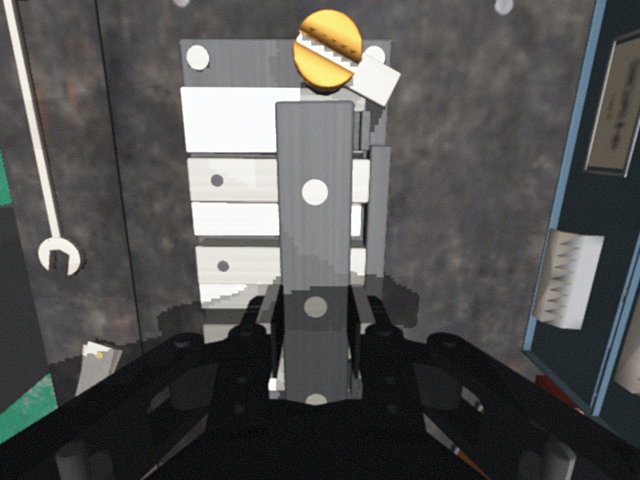

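The keeper is held level (columns 276–352, end at row 101) over the fixture; the left screw is at (328,50) and the far lip is visible at (365,130).

```bash
python3 - <<'E'
from h import *
s=snap('wrist')
print('keeper end',px2w(s,[[276,102],[352,101],[278,200],[351,200]],.0845)[:,:2].round(4).tolist())
print('screw',px2w(s,[[328,50]],.0595)[0].round(4),'plate corners',px2w(s,[[181,40],[391,40]],.010)[:,:2].round(4).tolist(),'lip outer',px2w(s,[[362,112],[371,112],[371,148]],.0375)[:,:2].round(4).tolist())
hsv=cv2.cvtColor(s['img'],cv2.COLOR_RGB2HSV); m=((hsv[...,0]>10)&(hsv[...,0]<30)&(hsv[...,1]>110)&(hsv[...,2]>90)).astype(np.uint8); m[110:]=0
(x,y),r=cv2.minEnclosingCircle(cv2.findNonZero(m)); print(x,y,r,px2w(s,[[x,y]],.0595)[0].round(4))
E
```

```text
keeper end [[0.5227, 0.2668], [0.5507, 0.2677], [0.5231, 0.2304], [0.5522, 0.231]]
screw [0.5421 0.2903 0.0595] plate corners [[0.4632, 0.3051], [0.5778, 0.3074]] lip outer [[0.5606, 0.2679], [0.5651, 0.268], [0.5662, 0.2507]]
325.1065979003906 48.18764877319336 39.71108627319336 [0.5409 0.2909 0.0595]
```

>>> move_arm:
  rows:
    - [1,[-0.7,3,2],[0,0,0]]
    - [1,[-0.7,5,8],[0,0,0]]
    - [1,[-0.7,5,14],[0,0,0]]
    - [1,[-0.7,5,20],[0,0,0]]
    - [1,[-0.7,5,26],[0,0,0]]
    - [1,[-0.7,5,30],[0,0,0]]
    - [1,[-0.7,5,33],[0,0,0]]
    - [1,[-0.7,5,35],[0,0,0]]
    - [1,[-0.7,5,37],[0,0,0]]
    - [1,[-0.7,5,38],[0,0,0]]

```text
clock: 44.63
ee_pos: [0.5424, 0.1832, 0.0078]
orientation: [180.0, -0.0, 91.2]
wrist_force: [0.0, -0.2, -3.2]
opening: 0.0273
finger_force: 60.5
```

>>> move_arm:
  rows:
    - [1,[0,0,0.6],[0,0,0]]
    - [1,[0,0,1.2],[0,0,0]]
    - [1,[0,0,1.8],[0,0,0]]
    - [1,[0,0,2.4],[0,0,0]]
    - [1,[0,0,3],[0,0,0]]
    - [1,[0,0,3.6],[0,0,0]]
    - [1,[0,0,4.2],[0,0,0]]
    - [1,[0,0,4.8],[0,0,0]]
    - [1,[0,0,5],[0,0,0]]
    - [1,[0,0,5],[0,0,0]]

```text
clock: 45.47
ee_pos: [0.5424, 0.1832, 0.0029]
orientation: [-180.0, 0.0, 91.2]
wrist_force: [0.9, -0.5, -3.3]
opening: 0.0277
finger_force: 60.5
```

>>> move_arm:
  rows:
    - [1,[0,0,0.4],[0,0,0]]
    - [1,[0,0,0.8],[0,0,0]]
    - [0.55,[0,0,0.8],[0,0,0]]
    - [0.5,[0,0,0.8],[0,0,0]]
    - [0.5,[0,0,0.8],[0,0,0]]
    - [0.5,[0,0,-3],[0,0,0]]
    - [0.5,[0,0,-30],[0,0,0]]
    - [0.5,[0,0,-70],[0,0,0]]
    - [0.4,[0,0,-110],[0,0,0]]
    - [0.4,[0,0,-150],[0,0,0]]

```text
clock: 46.3
ee_pos: [0.5421, 0.1831, 0.1551]
orientation: [180.0, -0.0, 91.2]
wrist_force: [0.0, -0.1, 0.5]
opening: 0.0514
finger_force: 0.0
```

```bash
python3 - <<'E'
from h import *
s=np.load('top.npy',allow_pickle=True).item(); sc=snap('scene'); w=snap('wrist')
# holder / driver handle: two-view
im=s['img']; cv2.imwrite('pics/c2.png',0*im[:2,:2])
def bg(x): return cv2.cvtColor(x,cv2.COLOR_RGB2BGR)
a=cv2.resize(bg(im)[140:200,300:360],(400,400),interpolation=cv2.INTER_CUBIC)
b=cv2.resize(bg(sc['img'])[165:255,335:425],(400,400),interpolation=cv2.INTER_CUBIC)
c=cv2.resize(bg(w['img'])[0:300],(400,188))
o=np.zeros((590,800,3),np.uint8); o[:400,:400]=a; o[:400,400:]=b; o[400:588,:400]=c; cv2.imwrite('pics/m4.png',o)
go(.67,.03,.15,91)
E
```

```text
pose [0.5454 0.1836 0.1601] [ 1.793e+02 -1.000e-01  9.120e+01] t 46.4 shift [-156.3  121.2   11.4] turn [ 0.013 -0.001  0.004]
```

View pics/m4.png

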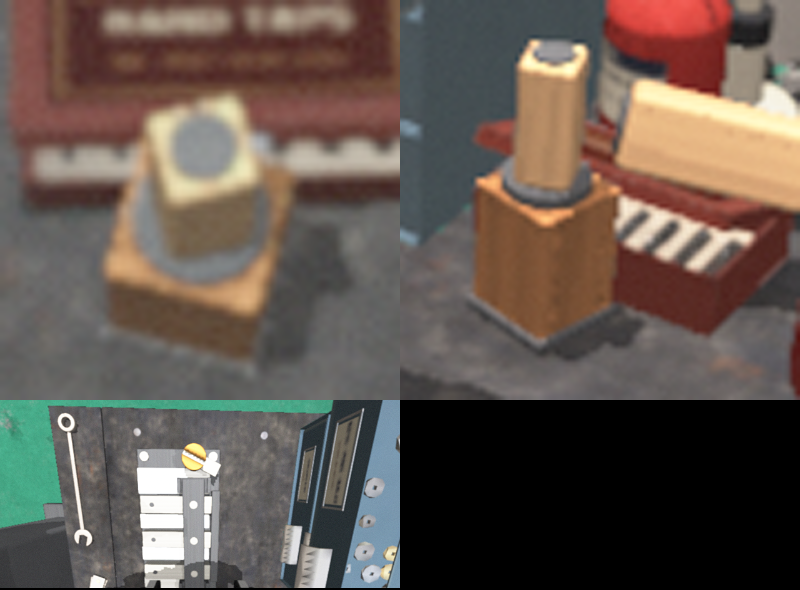

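This montage shows the driver upright in its socket: handle top at full top-view (330.7,162.5) and scene (369.4,176.3). Its square is turned, with top-view crop corners about (145,123), (237,93), (262,183), (170,213). The keeper lies in place.

```bash
python3 - <<'E'
from h import *
s=np.load('top.npy',allow_pickle=True).item(); sc=snap('scene'); t=snap('top')
q=np.array([[145,123],[237,93],[262,183],[170,213]])/6.667+[300,140]
P=px2w(s,q,.137); print(P[:,:2].round(4).tolist(),P.mean(0).round(4)); d=P[1]-P[0]; e=P[2]-P[1]; print(np.degrees(np.arctan2(d[1],d[0])),np.degrees(np.arctan2(e[1],e[0])),np.linalg.norm(d),np.linalg.norm(e))
A=np.array([[330.7,162.5]]);B=np.array([[369.4,176.3]])
Pm=lambda c:c['camera_matrix']@np.c_[c['R'],c['t']]
X=cv2.triangulatePoints(Pm(s),Pm(sc),A.T,B.T); print('tri',(X[:3]/X[3]).ravel().round(4))
# holder foot (bench) and big-driver check
f=np.array([[105,325],[250,358]])/6.667+[300,140]; print('holder front foot',px2w(s,f,0)[:,:2].round(3).tolist())
diff=np.abs(s['img'].astype(int)-t['img']).max(2)>60
print('big driver region changed frac',diff[105:165,385:425].mean(), 'taps',diff[125:175,305:365].mean())
w=snap('wrist'); hsv=cv2.cvtColor(w['img'],cv2.COLOR_RGB2HSV)
# keeper check: rivets white on dark; big driver
for r in (120,130): pass
E
```

```text
[[0.6849, 0.0504], [0.6927, 0.025], [0.667, 0.0189], [0.6592, 0.0442]] [0.676  0.0346 0.137 ]
-72.83053436206177 -166.6698052900411 0.026553454584473283 0.026444211105875498
tri [0.6756 0.0338 0.142 ]
holder front foot [[0.665, 0.064], [0.653, 0.019]]
big driver region changed frac 0.21166666666666667 taps 0.21
```

```bash
python3 - <<'E'
from h import *
s=np.load('top.npy',allow_pickle=True).item(); t=snap('top')
for nm,x in (('old',s),('new',t)):
    hsv=cv2.cvtColor(x['img'],cv2.COLOR_RGB2HSV); m=((hsv[...,0]>9)&(hsv[...,0]<27)&(hsv[...,1]>55)&(hsv[...,2]>110)).astype(np.uint8)
    m=cv2.morphologyEx(m,cv2.MORPH_OPEN,np.ones((3,3),np.uint8)); n,l,st,ce=cv2.connectedComponentsWithStats(m)
    for i in range(1,n):
        X,Y,W,H,A=st[i]
        if A>60 and 280<X<480 and 60<Y<220: print(nm,ce[i].round(1),st[i].tolist())
d=(np.abs(s['img'].astype(int)-t['img']).max(2)>50).astype(np.uint8); n,l,st,ce=cv2.connectedComponentsWithStats(d)
for i in range(1,n):
    if st[i][4]>80: print('diff',ce[i].round(),st[i].tolist())
E
```

```text
old [402.7 133.8] [392, 116, 31, 36, 419]
old [322.3 137.2] [312, 136, 23, 4, 77]
old [330.5 168.5] [320, 156, 24, 22, 246]
old [327.  180.9] [315, 171, 26, 17, 154]
new [352.7 136. ] [321, 117, 57, 40, 1206]
new [330.8 166.5] [320, 157, 24, 17, 171]
new [336.1 181.9] [329, 175, 13, 12, 76]
diff [404. 125.] [380, 109, 43, 38, 634]
diff [353. 134.] [329, 118, 48, 37, 933]
diff [203. 324.] [138, 151, 183, 329, 33407]
diff [259. 176.] [253, 170, 15, 13, 152]
diff [390. 207.] [365, 200, 51, 16, 616]
diff [309. 241.] [294, 229, 25, 28, 383]
diff [385. 237.] [360, 230, 51, 16, 629]
diff [218. 274.] [210, 257, 18, 32, 456]
diff [386. 269.] [361, 262, 51, 14, 664]
diff [390. 302.] [351, 292, 85, 19, 1001]
diff [326. 335.] [305, 323, 42, 25, 459]
diff [257. 335.] [239, 327, 27, 15, 120]
diff [267. 419.] [263, 398, 8, 46, 159]
diff [298. 458.] [270, 448, 83, 31, 1029]
```

The large lookalike driver has been knocked over onto the tap box, but it is still on the bench and out of the way. Go above the small driver with fingers closing roughly along y.

>>> move_arm:
  rows:
    - [0.5,[-30,0,0],[0,0,-0.12]]
    - [0.5,[-60,5,0],[0,0,-0.24]]
    - [0.5,[-90,15,0],[0,0,-0.36]]
    - [0.5,[-115,35,0],[0,0,-0.48]]
    - [0.5,[-135,60,0],[0,0,-0.6]]
    - [0.5,[-152,85,0],[0,0,-0.72]]
    - [0.5,[-152,105,0],[0,0,-0.84]]
    - [0.5,[-152,120,0],[0,0,-0.96]]
    - [0.5,[-152,131,0],[0,0,-1.08]]
    - [0.5,[-152,131,0],[0,0,-1.2]]

```text
clock: 47.43
ee_pos: [0.6773, 0.0337, 0.1502]
orientation: [-180.0, -0.2, 160.3]
wrist_force: [-0.4, -0.3, -0.7]
opening: 0.0426
finger_force: 0.0
```

>>> move_arm:
  rows:
    - [0.5,[0,0,0],[0,0,-0.12]]
    - [0.5,[0,0,0],[0,0,-0.24]]
    - [0.5,[0,0,0],[0,0,-0.36]]
    - [0.5,[0,0,0],[0,0,-0.48]]
    - [0.5,[0,0,0],[0,0,-0.6]]
    - [0.5,[0,0,0],[0,0,-0.61]]
    - [0.5,[0,0,0],[0,0,-0.61]]
    - [0.5,[0,0,0],[0,0,-0.61]]
    - [0.5,[0,0,0],[0,0,-0.61]]
    - [0.5,[0,0,0],[0,0,-0.61]]

```text
clock: 48.27
ee_pos: [0.6765, 0.034, 0.1527]
orientation: [180.0, -0.0, -165.2]
wrist_force: [-0.1, -0.1, 0.8]
opening: 0.0427
finger_force: 0.0
```

```bash
python3 - <<'E'
from h import *
w=snap('wrist','w11.png'); np.save('w11.npy',w,allow_pickle=True); go(.676,.0342,.155,195)
p=w2px(w,[[.676,.0342,.137]])[0]; print('pred',p)
hsv=cv2.cvtColor(w['img'],cv2.COLOR_RGB2HSV)
x,y=p.astype(int)
print(hsv[max(0,y-60):y+61:10,x-60:x+61:10].tolist().__len__())
for ch in (0,1,2):
    print(ch); print(hsv[max(0,y-48):y+49:8,max(0,x-56):x+57:8,ch])
E
```

```text
pose [0.6765 0.0339 0.1528] [ 180.    -0.  -165.2] t 48.3 shift [ 0.4  0.4 -2.2] turn [ 0.    -0.    -0.003]
pred [317.63942129 264.4535229 ]
13
0
[[ 18 150  80   0  10  13  12  11  13  11  12 120 165 175   6]
 [ 20  20  30 135  13 140  60 120 120  90  12  12  15  11 160]
 [143  15   0  10  30  15  15  13  14  15   9  17  30  90   4]
 [  5   3   2  13  98  14  14  14  16  16  99  14 130  30   9]
 [ 19  14  11  12 100  16  16  15  15  15 120 120 150  12   7]
 [  7  17  13  11  13  17  17  16  17  16  11   8 105   8 130]
 [  4   5   3 130 108  17 114 120 150  17   3   3   2  90 150]
 [  2   3   3   4   3  14 100  60  75  10  18  16   8   5 173]
 [ 15  15  16  16   3  16  83 158 150  15   4   4   5 165  30]
 [100  14  15  14   3  18  15  90  26  29   2   2   3 178  60]
 [ 70  15  16  12 120   8 179   0   3   3  13   7   3  79   0]
 [129  15  16 140 132   2   0   2  13   1   2  12   3  34 170]
 [  0  26  24 165 120  21  19  17  10 177   2   2   3   0 170]]
1
[[ 23   5  31   5 146 161 165 151 162 154 167   6  12  33  15]
 [ 12  15   5  21 167   9   4  15  10  31 159 165  21  39   9]
 [ 19
[... 810 characters left out ...]
2  82]
 [ 53  54  63  74  70 122 108 116 118  99 155 248  85  85  98]
 [ 52  49  52 177  83 121 111 119 118 108 135 237  88  96  97]
 [229 218 116 173  83 123 116 125 118 107 148  83  86  84  95]
 [ 84 229  62 170 218 233 234 210 235 224 121  61  84  83  85]
 [122  98  89 200 218 237  95  94  93 239  67  52  51  85  83]
 [133 137 134 141 131 143  90  90  86  93 201 207  87 126  81]
 [134 134 165 190 135 235  89  84  82 204  91  95  74  93  73]
 [ 39 142 182 161  63 236 224  82 255 254 134 132 122  33  87]
 [ 22 196 194  94  52 111  70  66  64  64 140  82 135  10  63]
 [ 23 192 207 123  61  61  60  71 136  66  64 110 138  15  10]
 [ 13 255 253 129  57 235 234 200 140  60  66 126 136  12  20]]
```

```bash
python3 - <<'E'
from h import *
w=np.load('w11.npy',allow_pickle=True).item()
hsv=cv2.cvtColor(w['img'],cv2.COLOR_RGB2HSV)
m=((hsv[...,0]>10)&(hsv[...,0]<22)&(hsv[...,1]>90)&(hsv[...,1]<140)&(hsv[...,2]>195)).astype(np.uint8)
k=np.zeros_like(m);k[235:310,285:350]=1;m*=k
n,l,st,ce=cv2.connectedComponentsWithStats(m)
for i in range(1,n):
    if st[i][4]>60: print(st[i].tolist(),ce[i].round(1))
d=((hsv[...,1]<25)&(hsv[...,2]>70)&(hsv[...,2]<105)).astype(np.uint8);k[:]=0;k[255:298,300:337]=1;d*=k
d=cv2.morphologyEx(d,cv2.MORPH_OPEN,np.ones((3,3),np.uint8))
(x,y),r=cv2.minEnclosingCircle(cv2.findNonZero(d)); print('disc',x,y,r,px2w(w,[[x,y]],.137)[0].round(4))
r=cv2.minAreaRect(cv2.findNonZero(m)); print(r,px2w(w,[r[0]],.137)[0].round(4))
R=w['R']; print('tool-frame px/mm',w2px(w,[[.676,.034,.137],[.686,.034,.137]]))
E
```

```text
[296, 253, 43, 39, 580] [314.  267.5]
disc 317.4166564941406 273.4166564941406 15.094706535339355 [0.6814 0.0355 0.137 ]
((324.5030212402344, 267.8270568847656), (50.062278747558594, 63.89295196533203), 71.02959442138672) [0.677  0.0386 0.137 ]
tool-frame px/mm [[317.30898682 264.37107316]
 [312.97471275 279.77255456]]
```

>>> move_arm:
  rows:
    - [0.5,[-3.7,0,10],[0,0,0]]
    - [0.5,[-3.7,0,25],[0,0,0]]
    - [0.5,[-3.7,0,40],[0,0,0]]
    - [0.5,[-3.7,0,55],[0,0,0]]
    - [0.5,[-3.7,0,70],[0,0,0]]
    - [0.5,[-3.7,0,82],[0,0,0]]
    - [0.5,[-3.7,0,89],[0,0,0]]
    - [0.5,[-3.7,0,92],[0,0,0]]
    - [0.5,[-3.7,0,92],[0,0,0]]
    - [0.5,[-3.7,0,92],[0,0,0]]

```text
clock: 49.15
ee_pos: [0.6806, 0.0349, 0.0616]
orientation: [-180.0, 0.1, -165.1]
wrist_force: [1.1, -0.0, 0.6]
opening: 0.0431
finger_force: 0.0
```

>>> move_arm:
  rows:
    - [0.8,[0,0,0],[0,0,0]]
    - [1,[0,0,0],[0,0,0]]
    - [1,[0,0,0],[0,0,0]]
    - [1,[0,0,0],[0,0,0]]
    - [1,[0,0,0],[0,0,0]]
    - [1,[0,0,0],[0,0,0]]
    - [1,[0,0,0],[0,0,0]]
    - [1,[0,0,0],[0,0,0]]
    - [1,[0,0,0],[0,0,0]]
    - [1,[0,0,0],[0,0,0]]

```text
clock: 49.98
ee_pos: [0.6807, 0.0348, 0.062]
orientation: [-180.0, 0.1, -165.1]
wrist_force: [0.3, -0.2, 5.7]
opening: 0.0253
finger_force: 59.5
```

Gripped (opening 25 mm). Lift it clear and carry it back toward the robot for a look at the blade's orientation.

>>> move_arm:
  rows:
    - [1,[0,0,-8],[0,0,0]]
    - [1,[0,0,-20],[0,0,0]]
    - [1,[0,0,-35],[0,0,0]]
    - [1,[0,0,-50],[0,0,0]]
    - [1,[0,0,-68],[0,0,0]]
    - [1,[0,0,-85],[0,0,0]]
    - [1,[15,4,-90],[0,0,0]]
    - [1,[45,12,-90],[0,0,0]]
    - [1,[85,23,-90],[0,0,0]]
    - [1,[125,33,-90],[0,0,0]]

```text
clock: 50.82
ee_pos: [0.5491, 0.0348, 0.1512]
orientation: [-180.0, 0.0, -165.1]
wrist_force: [1.0, -1.1, -0.0]
opening: 0.0255
finger_force: 59.0
```

>>> move_arm:
  rows:
    - [1,[5,0,0],[0,0,0]]
    - [1,[5,0,0],[0,0,0]]
    - [1,[5,0,0],[0,0,0]]
    - [1,[5,0,0],[0,0,0]]
    - [1,[5,0,0],[0,0,0]]
    - [1,[5,0,0],[0,0,0]]
    - [1,[5,0,0],[0,0,0]]
    - [1,[5,0,0],[0,0,0]]
    - [1,[5,0,0],[0,0,0]]
    - [1,[5,0,0],[0,0,0]]

```text
clock: 51.65
ee_pos: [0.5461, 0.0333, 0.1508]
orientation: [180.0, -0.0, -165.1]
wrist_force: [-0.6, -0.1, -1.5]
opening: 0.0256
finger_force: 59.0
```

```bash
python3 - <<'E'
from h import *
o=sensors.observe(); p=o['ee_pos']; print(p.round(4),o['orientation'].round(1),o['opening'])
sc=snap('scene'); g=cv2.cvtColor(sc['img'],cv2.COLOR_RGB2GRAY)
zb=p[2]-.052
for h in range(-6,64,4):
    u,v=w2px(sc,[[p[0],p[1],zb+h/1000]])[0]; u=int(round(u));v=int(round(v)); print(h,u,v,g[v,u-18:u+19].tolist())
E
```

```text
[0.5461 0.0333 0.1508] [ 180.    -0.  -165.1] 0.025622607882050133
-6 331 230 [100, 101, 103, 103, 96, 93, 94, 93, 91, 90, 94, 97, 98, 97, 97, 92, 93, 98, 97, 95, 94, 92, 93, 92, 90, 92, 94, 96, 97, 101, 103, 107, 104, 102, 103, 108, 116]
-2 331 228 [100, 103, 108, 105, 102, 96, 92, 93, 93, 95, 94, 93, 94, 92, 92, 100, 117, 115, 96, 92, 89, 92, 94, 96, 100, 104, 102, 100, 98, 98, 101, 101, 100, 101, 103, 105, 107]
2 331 226 [114, 112, 109, 107, 103, 98, 93, 94, 95, 95, 94, 94, 95, 98, 102, 106, 118, 117, 104, 102, 99, 101, 100, 98, 100, 103, 105, 107, 107, 102, 102, 105, 105, 106, 105, 108, 110]
6 331 224 [100, 92, 88, 87, 86, 87, 92, 97, 102, 104, 105, 106, 104, 105, 109, 114, 119, 116, 101, 115, 121, 105, 105, 100, 98, 96, 95, 94, 93, 94, 104, 108, 111, 114, 116, 112, 105]
10 331 222 [97, 94, 91, 90, 93, 94, 99, 103, 100, 101, 105, 105, 108, 109, 104, 105, 119, 123, 110, 108, 107, 105, 100, 97, 94, 95, 93, 94, 92, 98, 100, 103, 106, 105, 104, 102, 97]
14 331 221 [99, 98, 94, 93, 92, 92, 97, 99, 101, 101, 101, 102, 103, 104, 103, 104, 125, 137, 125, 115, 107, 96, 100, 104, 101, 95, 
[... 1444 characters left out ...]
 75, 76, 76]
50 331 203 [187, 194, 200, 191, 186, 188, 163, 111, 88, 82, 79, 77, 74, 68, 67, 67, 66, 68, 67, 67, 68, 66, 64, 65, 70, 80, 75, 78, 77, 76, 77, 77, 77, 76, 77, 76, 76]
54 331 202 [192, 183, 193, 178, 168, 181, 165, 139, 101, 78, 72, 64, 66, 68, 70, 72, 74, 73, 72, 73, 74, 74, 71, 69, 67, 63, 70, 72, 73, 75, 75, 75, 77, 76, 77, 77, 78]
58 331 200 [182, 171, 175, 183, 186, 194, 203, 168, 67, 82, 85, 76, 81, 80, 80, 80, 79, 80, 81, 86, 90, 95, 94, 87, 81, 80, 75, 71, 64, 66, 74, 76, 77, 77, 77, 77, 75]
62 331 198 [199, 213, 220, 224, 228, 230, 188, 73, 114, 131, 124, 118, 107, 113, 120, 124, 130, 138, 140, 146, 150, 152, 147, 130, 98, 83, 81, 81, 81, 75, 72, 76, 76, 77, 77, 75, 76]
```

The profile shows the blade edge-on from the scene camera, so it runs along tool x. Go over the right screw with the blade at the slot's angle (yaw 168°).

>>> move_arm:
  rows:
    - [1,[0,0,0],[0,0,0.1]]
    - [1,[-2,10,0],[0,0,0.2]]
    - [1,[-5,22,0],[0,0,0.3]]
    - [1,[-7,34,0],[0,0,0.4]]
    - [1,[-9,41,5],[0,0,0.466]]
    - [1,[-9,41,10],[0,0,0.466]]
    - [1,[-9,41,15],[0,0,0.466]]
    - [1,[-9,41,20],[0,0,0.466]]
    - [1,[-9,41,20],[0,0,0.466]]
    - [1,[-9,41,20],[0,0,0.466]]

```text
clock: 52.53
ee_pos: [0.5441, 0.0748, 0.1306]
orientation: [-180.0, -0.0, 168.2]
wrist_force: [0.4, -0.1, -1.6]
opening: 0.0253
finger_force: 59.1
```

```bash
python3 - <<'E'
from h import *
w=snap('wrist','w12.png'); sc=snap('scene','s12.png'); go(.544,.0755,.119,168.2)
def brass(c,P,r,z=.0595):
    hsv=cv2.cvtColor(c['img'],cv2.COLOR_RGB2HSV); m=((hsv[...,0]>10)&(hsv[...,0]<28)&(hsv[...,1]>120)&(hsv[...,2]>90)).astype(np.uint8)
    u,v=w2px(c,[P])[0]; k=np.zeros_like(m); cv2.circle(k,(int(u),int(v)),r,1,-1); m*=k
    n,l,st,ce=cv2.connectedComponentsWithStats(m); print('pred',u.round(1),v.round(1))
    for i in range(1,n):
        if st[i][4]>15: print(st[i].tolist(),ce[i].round(1),px2w(c,ce[i],z)[0].round(4))
brass(w,[.544,.0755,.0595],60); brass(sc,[.544,.0755,.0595],22)
p=sensors.observe()['ee_pos']; g=cv2.cvtColor(sc['img'],cv2.COLOR_RGB2GRAY)
for h in range(0,30,4):
    u,v=w2px(sc,[[p[0],p[1],p[2]-.052+h/1000]])[0]; u=int(round(u));v=int(round(v)); print(h,u,v,g[v,u-14:u+15].tolist())
E
```

```text
pose [0.5444 0.0749 0.1311] [180.    0.  168.2] t 52.6 shift [ 0.5  0.5 12.1] turn [0. 0. 0.]
pred 316.9 239.0
[296, 221, 18, 27, 344] [305.3 235.1] [0.5394 0.0677 0.0595]
[320, 221, 16, 28, 322] [327.1 235.7] [0.5431 0.0834 0.0595]
[286, 265, 60, 34, 1649] [315.6 280.7] [0.5762 0.0678 0.0595]
pred 311.7 237.3
[304, 233, 16, 12, 143] [312.  238.9] [0.5401 0.0721 0.0595]
0 312 229 [110, 112, 110, 106, 101, 100, 99, 101, 102, 108, 117, 119, 118, 104, 97, 100, 98, 98, 101, 98, 93, 92, 93, 93, 94, 94, 98, 96, 93]
4 312 227 [105, 108, 107, 106, 105, 101, 101, 102, 102, 103, 115, 123, 119, 119, 117, 117, 117, 117, 115, 106, 98, 93, 95, 93, 95, 90, 90, 92, 96]
8 312 225 [107, 110, 109, 106, 106, 104, 103, 104, 102, 104, 115, 122, 119, 119, 117, 119, 120, 117, 109, 91, 90, 89, 93, 97, 99, 100, 103, 103, 105]
12 312 223 [128, 125, 116, 108, 106, 106, 108, 105, 101, 106, 127, 135, 123, 128, 126, 121, 117, 116, 106, 90, 92, 97, 101, 101, 100, 104, 102, 104, 107]
16 312 222 [126, 120, 114, 108, 106, 105, 104, 103, 102, 100, 108, 124, 133, 130, 127, 121, 114, 116, 104, 90, 94, 98, 100, 98, 101, 104, 106, 108, 109]
20 312 220 [105, 103, 104, 105, 107, 106, 97, 91, 88, 94, 101, 109, 120, 126, 128, 121, 125, 121, 99, 99, 96, 98, 99, 101, 106, 105, 102, 100, 99]
24 312 218 [97, 98, 98, 96, 97, 101, 99, 98, 98, 97, 97, 104, 120, 126, 126, 122, 112, 108, 105, 101, 103, 100, 101, 99, 98, 96, 97, 94, 95]
28 312 216 [97, 98, 97, 97, 97, 101, 99, 103, 108, 109, 104, 107, 120, 126, 126, 122, 110, 103, 101, 102, 101, 101, 99, 98, 98, 98, 97, 96, 101]
```

The blade shows its width as expected. The slot's centre line lies at y ≈ 0.075, so lower into the slot.

>>> move_arm:
  rows:
    - [1,[0,0,4],[0,0,0]]
    - [1,[0,0,8],[0,0,0]]
    - [1,[0,0,12],[0,0,0]]
    - [1,[0,0,15],[0,0,0]]
    - [1,[0,0,17],[0,0,0]]
    - [1,[0,0,18],[0,0,0]]
    - [1,[0,0,19],[0,0,0]]
    - [1,[0,0,20],[0,0,0]]
    - [1,[0,0,21],[0,0,0]]
    - [1,[0,0,21],[0,0,0]]

```text
clock: 53.47
ee_pos: [0.5441, 0.0753, 0.1098]
orientation: [-180.0, -0.0, 168.2]
wrist_force: [-0.7, 0.5, -1.9]
opening: 0.0253
finger_force: 59.1
```

>>> move_arm:
  rows:
    - [1,[0,0,0.5],[0,0,0]]
    - [1,[0,0,1],[0,0,0]]
    - [1,[0,0,1.5],[0,0,0]]
    - [1,[0,0,2],[0,0,0]]
    - [1,[0,0,2.5],[0,0,0]]
    - [1,[0,0,3],[0,0,0]]
    - [1,[0,0,3],[0,0,0]]
    - [1,[0,0,3],[0,0,0]]
    - [1,[0,0,3],[0,0,0]]
    - [1,[0,0,3],[0,0,0]]

```text
clock: 54.3
ee_pos: [0.5442, 0.0753, 0.107]
orientation: [180.0, 0.0, 168.2]
wrist_force: [0.4, 0.1, -1.3]
opening: 0.0253
finger_force: 59.1
```

>>> move_arm:
  rows:
    - [1,[0,0,0.5],[0,0,0]]
    - [1,[0,0,1],[0,0,0]]
    - [1,[0,0,1.5],[0,0,0]]
    - [1,[0,0,2],[0,0,0]]
    - [1,[0,0,2.5],[0,0,0]]
    - [1,[0,0,3],[0,0,0]]
    - [1,[0,0,3],[0,0,0]]
    - [1,[0,0,3],[0,0,0]]
    - [1,[0,0,3],[0,0,0]]
    - [1,[0,0,3],[0,0,0]]

```text
clock: 55.13
ee_pos: [0.5442, 0.0753, 0.1039]
orientation: [-180.0, 0.0, 168.2]
wrist_force: [0.5, -0.4, -1.8]
opening: 0.0256
finger_force: 59.1
```

>>> move_arm:
  rows:
    - [1,[0,0,0],[0,0,0.05]]
    - [1,[0,0,0],[0,0,0.1]]
    - [1,[0,0,0],[0,0,0.15]]
    - [1,[0,0,0],[0,0,0.2]]
    - [1,[0,0,0],[0,0,0.25]]
    - [1,[0,0,0],[0,0,0.3]]
    - [1,[0,0,0],[0,0,0.35]]
    - [1,[0,0,0],[0,0,0.4]]
    - [1,[0,0,0],[0,0,0.4]]
    - [1,[0,0,0],[0,0,0.4]]

```text
clock: 55.97
ee_pos: [0.5443, 0.0754, 0.104]
orientation: [180.0, 0.0, 145.4]
wrist_force: [0.1, 1.2, -1.8]
opening: 0.0255
finger_force: 59.0
```

```bash
python3 - <<'E'
from h import *
o=sensors.observe(); print(o['ee_pos'].round(4),o['orientation'].round(1),o['wrist_force'].round(1),o['torque'].round(3),o['opening'])
E
```

```text
[0.5443 0.0754 0.104 ] [180.    0.  145.4] [ 0.1  1.2 -1.8] [ 0.256 -0.156  0.039] 0.02548676044555456
```

>>> move_arm:
  rows:
    - [1,[0,0,0],[0,0,0.09]]
    - [1,[0,0,0],[0,0,0.18]]
    - [1,[0,0,0],[0,0,0.27]]
    - [1,[0,0,0],[0,0,0.36]]
    - [1,[0,0,0],[0,0,0.45]]
    - [1,[0,0,0],[0,0,0.54]]
    - [1,[0,0,0],[0,0,0.63]]
    - [1,[0,0,0],[0,0,0.72]]
    - [1,[0,0,0],[0,0,0.81]]
    - [1,[0,0,0],[0,0,0.88]]

```text
clock: 56.8
ee_pos: [0.5443, 0.0754, 0.104]
orientation: [180.0, -0.0, 94.7]
wrist_force: [0.7, 0.7, -1.2]
opening: 0.0252
finger_force: 59.1
```

>>> move_arm:
  rows:
    - [1,[0,0,0],[0,0,0.03]]
    - [1,[0,0,0],[0,0,0.06]]
    - [1,[0,0,0],[0,0,0.09]]
    - [1,[0,0,0],[0,0,0.12]]
    - [1,[0,0,0],[0,0,0.15]]
    - [1,[0,0,0],[0,0,0.15]]
    - [1,[0,0,0],[0,0,0.15]]
    - [1,[0,0,0],[0,0,0.15]]
    - [1,[0,0,0],[0,0,0.15]]
    - [1,[0,0,0],[0,0,0.15]]

```text
clock: 57.63
ee_pos: [0.5442, 0.0753, 0.1039]
orientation: [180.0, -0.0, 86.3]
wrist_force: [-0.2, 1.1, -1.0]
opening: 0.0254
finger_force: 59.1
```

```bash
python3 - <<'E'
from h import *
o=sensors.observe(); print(o['ee_pos'].round(4),o['orientation'].round(1),o['wrist_force'].round(1),o['torque'].round(3),o['opening'])
E
```

```text
[0.5442 0.0753 0.1039] [180.   -0.   86.3] [-0.2  1.1 -1. ] [ 0.326 -0.098  0.072] 0.02536357889033783
```

>>> move_arm:
  rows:
    - [1,[0,0,0],[0,0,0.02]]
    - [1,[0,0,0],[0,0,0.04]]
    - [1,[0,0,0],[0,0,0.06]]
    - [1,[0,0,0],[0,0,0.08]]
    - [1,[0,0,0],[0,0,0.1]]
    - [1,[0,0,0],[0,0,0.1]]
    - [1,[0,0,0],[0,0,0.1]]
    - [1,[0,0,0],[0,0,0.1]]
    - [1,[0,0,0],[0,0,0.1]]
    - [1,[0,0,0],[0,0,0.1]]

```text
clock: 58.47
ee_pos: [0.5442, 0.0753, 0.1039]
orientation: [180.0, -0.0, 80.6]
wrist_force: [-0.0, 1.8, -0.5]
opening: 0.0255
finger_force: 59.1
```

```bash
python3 - <<'E'
from h import *
o=sensors.observe(); print(o['ee_pos'].round(4),o['orientation'].round(1),o['wrist_force'].round(1),o['torque'].round(3),o['opening'])
E
```

```text
[0.5442 0.0753 0.1039] [180.   -0.   80.6] [-0.   1.8 -0.5] [ 0.338 -0.121  0.184] 0.025472560611173953
```

Torque jumped, so the right clamp is at its stop. Ease back, lift, and go to the left screw.

>>> move_arm:
  rows:
    - [1,[0,0,0],[0,0,-0.07]]
    - [1,[0,0,0],[0,0,-0.14]]
    - [1,[0,0,0],[0,0,-0.14]]
    - [1,[0,0,-2],[0,0,-0.14]]
    - [1,[0,0,-5],[0,0,-0.14]]
    - [1,[0,0,-10],[0,0,-0.14]]
    - [1,[0,0,-18],[0,0,-0.14]]
    - [1,[0,0,-27],[0,0,-0.14]]
    - [1,[0,0,-35],[0,0,-0.14]]
    - [1,[0,0,-35],[0,0,-0.14]]

```text
clock: 59.3
ee_pos: [0.5452, 0.0752, 0.1412]
orientation: [179.8, 0.0, 88.6]
wrist_force: [-0.5, 0.4, -1.4]
opening: 0.0255
finger_force: 59.1
```

>>> move_arm:
  rows:
    - [1,[15,0,0],[0,0,-0.11]]
    - [1,[35,-1,0],[0,0,-0.22]]
    - [1,[60,-2,0],[0,0,-0.33]]
    - [1,[85,-3,0],[0,0,-0.44]]
    - [1,[110,-4,0],[0,0,-0.55]]
    - [1,[135,-5,0],[0,0,-0.66]]
    - [1,[160,-6,0],[0,0,-0.77]]
    - [1,[185,-7,0],[0,0,-0.88]]
    - [1,[205,-8,0],[0,0,-0.99]]
    - [1,[215,-9,0],[0,0,-1.1]]

```text
clock: 60.13
ee_pos: [0.5401, 0.2927, 0.1387]
orientation: [180.0, -0.0, 152.0]
wrist_force: [0.2, 0.7, -2.1]
opening: 0.025
finger_force: 59.1
```

>>> move_arm:
  rows:
    - [1,[0,0,4],[0,0,-0.038]]
    - [1,[0,0,8],[0,0,-0.038]]
    - [1,[0,0,8],[0,0,-0.038]]
    - [1,[0,0,8],[0,0,-0.038]]
    - [1,[0,0,8],[0,0,-0.038]]
    - [1,[0,0,8],[0,0,-0.038]]
    - [1,[0,0,8],[0,0,-0.038]]
    - [1,[0,0,8],[0,0,-0.038]]
    - [1,[0,0,8],[0,0,-0.038]]
    - [1,[0,0,8],[0,0,-0.038]]

```text
clock: 60.97
ee_pos: [0.5406, 0.2904, 0.1309]
orientation: [-180.0, 0.0, 153.8]
wrist_force: [-0.2, 0.3, -1.0]
opening: 0.0254
finger_force: 59.1
```

```bash
python3 - <<'E'
from h import *
w=snap('wrist','w13.png'); sc=snap('scene','s13.png'); go(.5405,.2905,.131,153.8); print(sensors.observe()['opening'])
def brass(c,P,r,z=.0595):
    hsv=cv2.cvtColor(c['img'],cv2.COLOR_RGB2HSV); m=((hsv[...,0]>10)&(hsv[...,0]<28)&(hsv[...,1]>120)&(hsv[...,2]>90)).astype(np.uint8)
    u,v=w2px(c,[P])[0]; k=np.zeros_like(m); cv2.circle(k,(int(u),int(v)),r,1,-1); m*=k
    n,l,st,ce=cv2.connectedComponentsWithStats(m); print('pred',u.round(1),v.round(1))
    for i in range(1,n):
        if st[i][4]>15: print(st[i].tolist(),ce[i].round(1),px2w(c,ce[i],z)[0].round(4))
    return m
m=brass(w,[.5405,.2905,.0595],60); brass(w,[.544,.0755,.0595],45)
for r in range(222,250,4):
    e=np.flatnonzero(np.diff(m[r].astype(int))); print(r,e.tolist(),px2w(w,[[c+.5,r] for c in e],.0595)[:,:2].round(4).tolist() if len(e) else '')
E
```

```text
pose [0.5406 0.2905 0.1309] [180.    0.  153.8] t 61.1 shift [ 0.1  0.  -0.1] turn [ 0.     0.    -0.001]
0.025484503414084533
pred 315.5 238.8
[320, 219, 17, 30, 194] [325.4 233. ] [0.5397 0.299  0.0595]
[297, 220, 17, 28, 342] [305.6 234.7] [0.5344 0.2853 0.0595]
[286, 265, 60, 34, 1597] [315.2 280.6] [0.5702 0.2756 0.0595]
pred 82.1 354.4
[65, 334, 35, 25, 391] [ 81.  344.6] [0.5362 0.0803 0.0595]
[73, 347, 34, 25, 394] [ 90.7 359.9] [0.5514 0.0787 0.0595]
222 [305, 312, 319, 328] [[0.5258, 0.2896], [0.5281, 0.2941], [0.5303, 0.2987], [0.5333, 0.3046]]
226 [301, 311, 320, 324, 328, 331] [[0.5272, 0.2856], [0.5304, 0.2922], [0.5334, 0.2981], [0.5347, 0.3007], [0.536, 0.3033], [0.5369, 0.3053]]
230 [299, 312, 320, 324, 332, 334] [[0.5292, 0.2829], [0.5335, 0.2915], [0.5361, 0.2967], [0.5374, 0.2994], [0.54, 0.3047], [0.5406, 0.306]]
234 [298, 312, 320, 325, 334, 335] [[0.5316, 0.2809], [0.5362, 0.2901], [0.5388, 0.2954], [0.5404, 0.2987], [0.5434, 0.3047], [0.5437, 0.3053]]
238 [297, 313, 320, 325, 335, 336] [[0.534, 0.2788], [0.5393, 0.2894], [0.5416, 0.2941], [0.5432, 0.2974], [0.5465, 0.304], [0.5468, 0.3047]]
242 [296, 312, 320, 326, 334, 335] [[0.5364, 0.2767], [0.5417, 0.2874], [0.5443, 0.2927], [0.5463, 0.2967], [0.5489, 0.302], [0.5492, 0.3027]]
246 [297, 306, 322, 330, 333, 334] [[0.5395, 0.276], [0.5425, 0.282], [0.5478, 0.2927], [0.5504, 0.298], [0.5514, 0.3], [0.5517, 0.3007]]
```

The slot is vertical at column 316, matching the blade; the right clamp's slot now lies across. Lower and turn the left screw.

>>> move_arm:
  rows:
    - [1,[0,0,4],[0,0,0]]
    - [1,[0,0,8],[0,0,0]]
    - [1,[0,0,12],[0,0,0]]
    - [1,[0,0,15],[0,0,0]]
    - [1,[0,0,17],[0,0,0]]
    - [1,[0,0,18],[0,0,0]]
    - [1,[0,0,19],[0,0,0]]
    - [1,[0,0,20],[0,0,0]]
    - [1,[0,0,21],[0,0,0]]
    - [1,[0,0,21],[0,0,0]]

```text
clock: 61.9
ee_pos: [0.5405, 0.2904, 0.1098]
orientation: [-180.0, -0.0, 153.8]
wrist_force: [0.3, -0.1, -1.8]
opening: 0.0257
finger_force: 59.1
```

>>> move_arm:
  rows:
    - [1,[0,0,0.5],[0,0,0]]
    - [1,[0,0,1],[0,0,0]]
    - [1,[0,0,1.5],[0,0,0]]
    - [1,[0,0,2],[0,0,0]]
    - [1,[0,0,2.5],[0,0,0]]
    - [1,[0,0,3],[0,0,0]]
    - [1,[0,0,3],[0,0,0]]
    - [1,[0,0,3],[0,0,0]]
    - [1,[0,0,3],[0,0,0]]
    - [1,[0,0,3],[0,0,0]]

```text
clock: 62.73
ee_pos: [0.5406, 0.2905, 0.1069]
orientation: [180.0, 0.0, 153.8]
wrist_force: [0.8, 0.7, -1.7]
opening: 0.0255
finger_force: 59.0
```

>>> move_arm:
  rows:
    - [1,[0,0,0.6],[0,0,0]]
    - [1,[0,0,1.2],[0,0,0]]
    - [1,[0,0,1.8],[0,0,0]]
    - [1,[0,0,2.4],[0,0,0]]
    - [1,[0,0,3],[0,0,0]]
    - [1,[0,0,3],[0,0,0]]
    - [1,[0,0,3],[0,0,0.05]]
    - [1,[0,0,3],[0,0,0.1]]
    - [1,[0,0,3],[0,0,0.15]]
    - [1,[0,0,3],[0,0,0.2]]

```text
clock: 63.57
ee_pos: [0.5409, 0.2909, 0.1039]
orientation: [179.9, 0.0, 142.2]
wrist_force: [2.0, 2.2, -2.5]
opening: 0.0255
finger_force: 59.1
```

>>> move_arm:
  rows:
    - [1,[0,0,0],[0,0,0.09]]
    - [1,[0,0,0],[0,0,0.18]]
    - [1,[0,0,0],[0,0,0.27]]
    - [1,[0,0,0],[0,0,0.36]]
    - [1,[0,0,0],[0,0,0.45]]
    - [1,[0,0,0],[0,0,0.54]]
    - [1,[0,0,0],[0,0,0.63]]
    - [1,[0,0,0],[0,0,0.72]]
    - [1,[0,0,0],[0,0,0.81]]
    - [1,[0,0,0],[0,0,0.9]]

```text
clock: 64.4
ee_pos: [0.5406, 0.2907, 0.1039]
orientation: [180.0, -0.0, 90.5]
wrist_force: [0.0, 1.3, -2.1]
opening: 0.0255
finger_force: 59.3
```

>>> move_arm:
  rows:
    - [1,[0,0,0],[0,0,0.03]]
    - [1,[0,0,0],[0,0,0.06]]
    - [1,[0,0,0],[0,0,0.09]]
    - [1,[0,0,0],[0,0,0.12]]
    - [1,[0,0,0],[0,0,0.14]]
    - [1,[0,0,0],[0,0,0.16]]
    - [1,[0,0,0],[0,0,0.17]]
    - [1,[0,0,0],[0,0,0.17]]
    - [1,[0,0,0],[0,0,0.17]]
    - [1,[0,0,0],[0,0,0.17]]

```text
clock: 65.23
ee_pos: [0.5405, 0.2906, 0.1039]
orientation: [-180.0, -0.0, 81.0]
wrist_force: [-0.2, 2.0, -2.1]
opening: 0.0253
finger_force: 59.4
```

```bash
python3 - <<'E'
from h import *
o=sensors.observe(); print(o['ee_pos'].round(4),o['orientation'].round(1),o['wrist_force'].round(1),o['torque'].round(3),o['opening'])
E
```

```text
[0.5405 0.2906 0.1039] [-180.   -0.   81.] [-0.2  2.  -2.1] [ 0.671 -0.123  0.066] 0.025312969000060942
```

>>> move_arm:
  rows:
    - [1,[0,0,0],[0,0,0.02]]
    - [1,[0,0,0],[0,0,0.04]]
    - [1,[0,0,0],[0,0,0.06]]
    - [1,[0,0,0],[0,0,0.08]]
    - [1,[0,0,0],[0,0,0.1]]
    - [1,[0,0,0],[0,0,0.1]]
    - [1,[0,0,0],[0,0,0.1]]
    - [1,[0,0,0],[0,0,0.1]]
    - [1,[0,0,0],[0,0,0.1]]
    - [1,[0,0,0],[0,0,0.1]]

```text
clock: 66.07
ee_pos: [0.5405, 0.2905, 0.1039]
orientation: [-180.0, 0.0, 75.3]
wrist_force: [-0.4, 3.8, -2.8]
opening: 0.025
finger_force: 59.4
```

```bash
python3 - <<'E'
from h import *
o=sensors.observe(); print(o['ee_pos'].round(4),o['orientation'].round(1),o['wrist_force'].round(1),o['torque'].round(3),o['opening'])
E
```

```text
[0.5405 0.2905 0.1039] [-180.     0.    75.3] [-0.4  3.8 -2.8] [0.875 0.003 0.412] 0.024996906877553574
```

Left clamp at its stop too. Ease, lift, and carry the driver back at y ≈ 0.035, then out to the socket.

>>> move_arm:
  rows:
    - [1,[0,0,0],[0,0,-0.1]]
    - [1,[0,0,0],[0,0,-0.2]]
    - [1,[0,0,0],[0,0,-0.2]]
    - [1,[0,0,-2],[0,0,-0.2]]
    - [1,[0,0,-5],[0,0,-0.2]]
    - [1,[0,0,-10],[0,0,-0.2]]
    - [1,[0,0,-20],[0,0,-0.2]]
    - [1,[0,0,-32],[0,0,-0.2]]
    - [1,[0,0,-44],[0,0,-0.2]]
    - [1,[0,0,-48],[0,0,-0.2]]

```text
clock: 66.9
ee_pos: [0.5414, 0.2907, 0.1547]
orientation: [179.8, -0.1, 86.7]
wrist_force: [0.5, 0.6, -0.2]
opening: 0.0251
finger_force: 59.5
```

>>> move_arm:
  rows:
    - [1,[-15,1,0],[0,0,-0.11]]
    - [1,[-40,3,0],[0,0,-0.22]]
    - [1,[-70,5,0],[0,0,-0.33]]
    - [1,[-100,8,0],[0,0,-0.44]]
    - [1,[-130,10,0],[0,0,-0.55]]
    - [1,[-160,12,0],[0,0,-0.66]]
    - [1,[-190,14,0],[0,0,-0.77]]
    - [1,[-220,17,0],[0,0,-0.88]]
    - [1,[-245,19,0],[0,0,-0.99]]
    - [1,[-255,19,0],[0,0,-1.1]]

```text
clock: 67.73
ee_pos: [0.5452, 0.0317, 0.1523]
orientation: [-180.0, 0.0, 149.9]
wrist_force: [0.3, 0.2, -2.0]
opening: 0.0254
finger_force: 59.5
```

>>> move_arm:
  rows:
    - [1,[0,0,0],[0,0,-0.12]]
    - [1,[0,0,0],[0,0,-0.24]]
    - [1,[0,0,0],[0,0,-0.36]]
    - [1,[0,0,0],[0,0,-0.48]]
    - [1,[0,0,0],[0,0,-0.6]]
    - [1,[0,0,0],[0,0,-0.72]]
    - [1,[0,0,0],[0,0,-0.787]]
    - [1,[0,0,0],[0,0,-0.787]]
    - [1,[0,0,0],[0,0,-0.787]]
    - [1,[0,0,0],[0,0,-0.787]]

```text
clock: 68.57
ee_pos: [0.545, 0.0348, 0.1521]
orientation: [-180.0, 0.0, -165.3]
wrist_force: [-0.7, -0.2, -1.5]
opening: 0.0256
finger_force: 59.5
```

```bash
python3 - <<'E'
from h import *
w=snap('wrist'); go(.6807,.0348,.151,194.9)
E
```

```text
pose [0.545  0.0348 0.152 ] [-180.     0.  -165.3] t 68.6 shift [-131.2  -34.5    1. ] turn [-0.     0.    -0.003]
```

>>> move_arm:
  rows:
    - [1,[-15,-4,0],[0,0,0]]
    - [1,[-40,-11,0],[0,0,0]]
    - [1,[-70,-18,0],[0,0,0]]
    - [1,[-100,-26,0],[0,0,0]]
    - [1,[-120,-32,0],[0,0,0]]
    - [1,[-131,-34.5,0],[0,0,-0.003]]
    - [1,[-131,-34.5,0],[0,0,-0.003]]
    - [1,[-131,-34.5,0],[0,0,-0.003]]
    - [1,[-131,-34.5,0],[0,0,-0.003]]
    - [1,[-131,-34.5,0],[0,0,-0.003]]

```text
clock: 69.45
ee_pos: [0.6798, 0.0351, 0.1523]
orientation: [180.0, -0.0, -165.0]
wrist_force: [-0.4, -1.1, -1.3]
opening: 0.0251
finger_force: 59.5
```

>>> move_arm:
  rows:
    - [1,[0,0,6],[0,0,0]]
    - [1,[0,0,16],[0,0,0]]
    - [1,[0,0,26],[0,0,0]]
    - [1,[0,0,35],[0,0,0]]
    - [1,[0,0,44],[0,0,0]]
    - [1,[0,0,53],[0,0,0]]
    - [1,[0,0,62],[0,0,0]]
    - [1,[0,0,71],[0,0,0]]
    - [1,[0,0,78],[0,0,0]]
    - [1,[0,0,84],[0,0,0]]

```text
clock: 70.28
ee_pos: [0.6803, 0.035, 0.0669]
orientation: [180.0, -0.0, -165.0]
wrist_force: [0.3, 0.9, -1.7]
opening: 0.0256
finger_force: 59.5
```

>>> move_arm:
  rows:
    - [1,[0,0,1],[0,0,0]]
    - [1,[0,0,2],[0,0,0]]
    - [1,[0,0,3],[0,0,0]]
    - [1,[0,0,4],[0,0,0]]
    - [1,[0,0,5],[0,0,0]]
    - [1,[0,0,5],[0,0,0]]
    - [1,[0,0,5],[0,0,0]]
    - [1,[0,0,5],[0,0,0]]
    - [1,[0,0,5],[0,0,0]]
    - [1,[0,0,5],[0,0,0]]

```text
clock: 71.12
ee_pos: [0.6805, 0.035, 0.063]
orientation: [-180.0, 0.0, -165.0]
wrist_force: [-0.3, -0.2, -1.6]
opening: 0.0253
finger_force: 59.5
```

>>> move_arm:
  rows:
    - [1,[0,0,0.5],[0,0,0]]
    - [1,[0,0,1],[0,0,0]]
    - [0.6,[0,0,1],[0,0,0]]
    - [0.5,[0,0,1],[0,0,0]]
    - [0.5,[0,0,1],[0,0,0]]
    - [0.5,[0,0,1],[0,0,0]]
    - [0.5,[0,0,-10],[0,0,0]]
    - [0.5,[0,0,-30],[0,0,0]]
    - [0.5,[0,0,-60],[0,0,0]]
    - [0.5,[0,0,-95],[0,0,0]]

```text
clock: 71.95
ee_pos: [0.6797, 0.0351, 0.1586]
orientation: [179.9, -0.1, -165.0]
wrist_force: [0.6, -0.2, 1.0]
opening: 0.0429
finger_force: 0.0
```

>>> move_arm:
  rows:
    - [0.5,[30,0,-20],[0,0,0]]
    - [0.5,[70,0,-40],[0,0,0]]
    - [0.5,[110,0,-60],[0,0,0]]
    - [0.5,[150,0,-80],[0,0,0]]
    - [0.5,[190,0,-100],[0,0,0]]
    - [0.5,[230,0,-110],[0,0,0]]
    - [0.5,[270,0,-110],[0,0,0]]
    - [0.5,[270,0,-110],[0,0,0]]
    - [0.5,[270,0,-110],[0,0,0]]
    - [0.5,[270,0,-110],[0,0,0]]

```text
clock: 72.78
ee_pos: [0.4201, -0.0351, 0.2688]
orientation: [-179.9, 0.1, -165.0]
wrist_force: [-0.3, -0.0, -0.1]
opening: 0.0427
finger_force: 0.0
```

```bash
python3 - <<'E'
from h import *
go(.5,.1,.27,180)
s=np.load('top.npy',allow_pickle=True).item(); t=snap('top'); sc=snap('scene','send.png')
def reg(c,box,hs,nm):
    hsv=cv2.cvtColor(c['img'],cv2.COLOR_RGB2HSV); m=((hsv[...,0]>=hs[0])&(hsv[...,0]<hs[1])&(hsv[...,1]>hs[2])&(hsv[...,2]>hs[3])).astype(np.uint8)
    k=np.zeros_like(m); x0,y0,x1,y1=box; k[y0:y1,x0:x1]=m[y0:y1,x0:x1]; n,l,st,ce=cv2.connectedComponentsWithStats(k)
    for i in range(1,n):
        if st[i][4]>30: print(nm,st[i].tolist(),ce[i].round(1))
for nm,c in (('old',s),('new',t)): reg(c,(312,150,348,182),(9,27,55,110),nm+' driver')
reg(t,(185,225,325,262),(10,28,110,100),'brass new')
P={'bar ends/rivets':[[.541,.183,.0405]]}
w=snap('wrist'); whites(w,.03,250)
reg(w,(0,0,640,480),(10,28,120,110),'wrist brass')
E
```

```text
pose [ 0.4201 -0.0351  0.2688] [-1.799e+02  1.000e-01 -1.650e+02] t 72.8 shift [-112.1  109.9   -1.1] turn [-0.001  0.002  0.261]
old driver [315, 153, 32, 29, 405] [329.3 168.4]
new driver [315, 150, 33, 32, 375] [330.7 165.3]
white [27. 13.] [0, 0, 42, 26, 352] [ 0.3015 -0.3855  0.03  ] [[0.312, -0.408], [0.288, -0.4], [0.291, -0.363], [0.315, -0.371]]
white [531.   4.] [506, 0, 43, 13, 317] [0.1646 0.1236 0.03  ] [[0.165, 0.1], [0.154, 0.142], [0.164, 0.147], [0.175, 0.105]]
white [20. 53.] [0, 15, 46, 75, 1904] [ 0.3449 -0.3836  0.03  ] [[0.317, -0.411], [0.301, -0.374], [0.374, -0.355], [0.392, -0.394]]
white [394.  82.] [368, 55, 50, 46, 944] [0.2616 0.0086 0.03  ] [[0.286, -0.012], [0.237, -0.011], [0.238, 0.029], [0.287, 0.029]]
white [ 16. 100.] [0, 87, 38, 24, 526] [ 0.3969 -0.3879  0.03  ] [[0.405, -0.411], [0.387, -0.405], [0.389, -0.365], [0.408, -0.37]]
white [176. 128.] [172, 109, 11, 42, 258] [ 0.3805 -0.2096  0.03  ] [[0.361, -0.219], [0.358, -0.211], [0.401, -0.199], [0.404, -0.209]]
white [202. 133.] [181, 112, 33, 42, 773] [ 0.3776 -0.1862  0.03  ] [[0.361, -0.208
[... 913 characters left out ...]
0.529, 0.168], [0.451, 0.168], [0.459, 0.229], [0.538, 0.233]]
white [513. 309.] [479, 284, 70, 55, 2313] [0.4924 0.2534 0.03  ] [[0.528, 0.218], [0.448, 0.217], [0.458, 0.287], [0.54, 0.292]]
white [590. 339.] [540, 286, 100, 105, 4614] [0.5182 0.3963 0.03  ] [[0.58, 0.329], [0.433, 0.329], [0.459, 0.46], [0.615, 0.472]]
white [453. 333.] [410, 317, 104, 32, 1058] [0.5477 0.2001 0.03  ] [[0.564, 0.129], [0.535, 0.125], [0.531, 0.271], [0.561, 0.278]]
wrist brass [116, 39, 9, 11, 44] [120.9  44.9]
wrist brass [60, 41, 160, 64, 2124] [150.5  70. ]
wrist brass [524, 349, 24, 9, 81] [532.9 352. ]
wrist brass [522, 359, 22, 14, 103] [531.3 363.7]
wrist brass [302, 364, 37, 40, 865] [321.2 385.6]
```

>>> move_arm:
  rows:
    - [0.5,[-20,20,0],[0,0,0.05]]
    - [0.5,[-40,45,0],[0,0,0.1]]
    - [0.5,[-60,70,0],[0,0,0.15]]
    - [0.5,[-80,95,0],[0,0,0.2]]
    - [0.5,[-95,120,0],[0,0,0.25]]
    - [0.5,[-110,150,0],[0,0,0.26]]
    - [0.5,[-125,180,10],[0,0,0.26]]
    - [0.5,[-132,190,30],[0,0,0.26]]
    - [0.5,[-132,190,50],[0,0,0.26]]
    - [0.5,[-132,190,60],[0,0,0.26]]

```text
clock: 73.77
ee_pos: [0.4974, 0.184, 0.2047]
orientation: [-180.0, -0.3, -179.7]
wrist_force: [0.6, -0.9, -0.6]
opening: 0.0426
finger_force: 0.0
```

```bash
python3 - <<'E'
from h import *
go(.5,.184,.2,180); w=snap('wrist','wend.png'); g=cv2.GaussianBlur(cv2.cvtColor(w['img'],cv2.COLOR_RGB2GRAY),(3,3),0)
for i,(gx,gy) in enumerate([(.5156,.232),(.5168,.182),(.5180,.132)]):
    for dy in (-.006,.006):
        xs=np.arange(-.065,.02,.001); q=w2px(w,[[gx+x,gy+dy+.0175*x,.03] for x in xs]).round().astype(int); v=g[q[:,1],q[:,0]]
        print('groove',i+1,[(round(x*1000),int(a)) for x,a in zip(xs,v)][::2])
# keeper edges along x at several y
for y in (-.025,.025,-.06,.06):
    xs=np.arange(-.0,.06,.002); q=w2px(w,[[.5168+x-.0175*y,.182+y+.0175*x,.0405] for x in xs]).round().astype(int); print('keeper y',y,[(round(x*1000),int(a)) for x,a in zip(xs,g[q[:,1],q[:,0]])])
s=np.load('top.npy',allow_pickle=True).item(); t=snap('top'); d=np.abs(s['img'].astype(int)-t['img']).max(2)
print('driver top diff',d[157:178,322:343].mean().round(1),d[175:192,316:342].mean().round(1))
hsv=cv2.cvtColor(w['img'],cv2.COLOR_RGB2HSV); m=((hsv[...,0]>10)&(hsv[...,0]<28)&(hsv[...,1]>120)&(hsv[...,2]>110)).astype(np.uint8)
n,l,st,ce=cv2.connectedComponentsWithStats(m)
for i in range(1,n):
    if st[i][4]>60: print('brass',st[i].tolist(),px2w(w,ce[i],.0595)[0].round(4))
E
```

```text
pose [0.4974 0.184  0.2047] [-180.    -0.3 -179.7] t 73.8 shift [-2.6 -0.1  4.7] turn [-0.001 -0.005  0.005]
groove 1 [(-65, 118), (-63, 128), (-61, 123), (-59, 106), (-57, 94), (-55, 96), (-53, 164), (-51, 173), (-49, 134), (-47, 232), (-45, 255), (-43, 255), (-41, 255), (-39, 255), (-37, 255), (-35, 255), (-33, 255), (-31, 255), (-29, 255), (-27, 255), (-25, 255), (-23, 255), (-21, 255), (-19, 255), (-17, 255), (-15, 255), (-13, 255), (-11, 255), (-9, 255), (-7, 255), (-5, 254), (-3, 254), (-1, 254), (1, 254), (3, 254), (5, 254), (7, 254), (9, 254), (11, 242), (13, 116), (15, 108), (17, 169), (19, 178)]
groove 1 [(-65, 108), (-63, 109), (-61, 104), (-59, 96), (-57, 92), (-55, 97), (-53, 164), (-51, 170), (-49, 133), (-47, 232), (-45, 255), (-43, 255), (-41, 255), (-39, 255), (-37, 255), (-35, 255), (-33, 255), (-31, 255), (-29, 255), (-27, 255), (-25, 255), (-23, 255), (-21, 255), (-19, 255), (-17, 255), (-15, 255), (-13, 255), (-11, 255), (-9, 255), (-7, 255), (-5, 255), (-3, 255), (-1, 255), (1, 255), (3, 255), (5, 255), (7, 254), (9, 254), (11, 240), (13, 115), (15, 118), (17, 1
[... 2974 characters left out ...]
6, 238), (48, 187), (50, 178), (52, 178), (54, 176), (56, 133), (58, 107)]
keeper y 0.06 [(0, 243), (2, 236), (4, 232), (6, 229), (8, 193), (10, 97), (12, 160), (14, 177), (16, 176), (18, 177), (20, 177), (22, 174), (24, 174), (26, 175), (28, 178), (30, 176), (32, 175), (34, 177), (36, 178), (38, 172), (40, 168), (42, 158), (44, 152), (46, 174), (48, 180), (50, 177), (52, 173), (54, 170), (56, 141), (58, 118)]
driver top diff 8.6 8.9
brass [409, 247, 30, 14, 121] [0.532  0.289  0.0595]
brass [191, 250, 29, 14, 279] [0.5357 0.0756 0.0595]
brass [409, 264, 30, 8, 136] [0.5445 0.289  0.0595]
brass [192, 267, 30, 14, 305] [0.5512 0.0752 0.0595]
brass [156, 428, 17, 19, 66] [0.7548 0.0114 0.0595]
```

All three bar ends line up, the keeper is centred, both slots lie across, and the driver looks as it did at the start. Handing in.

```bash
python3 -c "
from bench import job
print(job.sign_off())"
```

```text
the job is handed in; nothing more can be done
None
```

I handed the job in at about 74 s, verdict not shown: three bars home, keeper seated, both clamps turned to their stops, screwdriver back in its socket; the large lookalike driver was knocked over on the way and lies on the tap box, still on the bench.

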